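Scoop the salvaged ball knobs into the red bin

ROBOT

A 7-joint arm with a two-finger parallel gripper is mounted at the origin on the work surface. World frame = base frame: x ahead of the robot, y to its left, z up, the work surface at z = 0. Lengths are in m, angles in rad, forces in N, time in s.
With the tool pointing down it reaches from about 0.4 to 0.85 m from the base axis. Payload 4.4 kg.
Tool frame: the origin (TCP) lies on the centre line of the jaws, within the pads' length; the fingertips stand 14 mm ahead of it and the grasp point (between the pads) lies 5 mm behind it (ctrl.tip_extent is the z of the fingertips in the tool frame, in m); z points along the fingers, y is the line along which they close (so a half turn about z gives the same grasp; the last joint's range is limited). The gripper opens to 94 mm and grips with 3 to 60 N. Pads are 16 mm wide; open, the fingers measure 119 mm over their backs; the gripper's body (75 mm by 177 mm) begins 78 mm behind the grasp point.
Start: joints at [-0.066, 0.628, 0.038, 1.517, -0.027, 0.996, -0.02], TCP at [0.65, 0, 0.184] pointing down, gripper open.
Joint ranges: [-3.06, 3.06], [-0.37, 2.12], [-1.25, 1.32], [0.18, 2.47], [-1.1, 4.24], [0.23, 1.98], [-2.94, 2.94]. Speed limits (rad/s): [2.57, 2.57, 3.14, 3.14, 3.14, 3.14, 3.14].

INTERFACE

Orientations are given as a unit quaternion [x, y, z, w].
In Python, from station import ctrl gives the robot as it stands. The module is installed in compiled form; this text tells all that it offers.
- The arm moves only by the shell command python3 -m inch 'ROWS' [FORCE]. ROWS is a JSON object of lists of equal length, an entry for each row: "angular": the turn, a rotation vector about the tool's x, y, z in units of 5 degrees (1.0 is 5 degrees), a list of three; "travel": the shift along the tool's x, y, z in units of 200 mm (1.0 is 200 mm), a list of three; "gripper": the opening, from -1 (shut) to 1 (fully open). In form: {"angular": [[rx, ry, rz], ...], "travel": [[x, y, z], ...], "gripper": [gripper, ...]}. A call has 1 to 10 rows; each row shifts and turns the commanded pose from where the row before left it, along the tool's axes as they then stand; what a row does not reach is not made up. A row lasts 1/8 s, in which the tool goes at most 62.5 mm and 10.7 degrees, less where a joint would pass 70% of its speed; a pose out of reach is approached as far as the arm can. A call with a number of a shift or a turn outside -1 to 1 is refused whole. A call with a gripper value outside its range is refused whole. The fingers move at their own pace and stop on an object; FORCE is the grip in N (left out, the last holds). Time passes only in rows, so rows that do not move let the fingers close. It gives the time, the measured TCP pose, the force, the opening and the grip force at its end, in the units of the state.
- ctrl.sense(): the state, without advancing time (a new reading comes with each control period).
- ctrl.grab_frame(name): name is "scene" or "side" or "wrist"; returns a dict with "frame" (480x640x3 uint8, red, green, blue), "fx", "fy", "cx", "cy" (pixels), "T" (4x4, takes a point from camera to world coordinates). Camera axes: x right, y down, z forward; pixel columns grow to the right and rows downward; lengths in m; the calibration is good to about 2 mm. A picture is of the moment at which its call begins. There is no depth.
- ctrl.close_job(): hands the job in; it is judged then, once.
The state is a dict: "time": time; "joint_positions": joint angles; "qvel": joint speeds; "effort": joint torques, N m; "tcp_pos": TCP position; "tool_rot": TCP orientation; "force": force on the tool from outside, world axes, zero at the start; "moment": the same for the moment, N m; "opening": finger opening in m; "grip_force": force on a finger pad.
Only numpy, scipy, OpenCV 4.12 (cv2) and the standard library are available. Lean on these libraries where they do the work, as an engineer would, in place of code of your own. Each camera call takes 0.05 s, during which the arm holds its last target. There are 200 camera calls.

TASK

Take the aluminium hand scoop from the green mat, scoop all five yellow ball knobs out of the black tray with it, without ramming it hard into the tray or its grey divider, and tip them gently, from low over it, into the red bin. Never touch the knobs with the gripper or arm, and leave the other things on the bench where they are. When the tray is empty, stand the scoop flat on the green mat again and let go of it.

Things in the scene. Friction and masses are not known exactly. Their poses are not given: they have to be found in the camera images.
- scoop: Hand scoop: aluminium pan 100 (x) by 108 mm (y), floor 2 mm, sides 2.5 mm thick and 34 mm high (none along the front 30 mm), back wall 36 mm high at x = +50 mm, open lip at x = -50 mm. A blue level handle bar, 18 wide (y) and 24 mm high, runs from x = 47 to 137 mm, its axis 85 mm above the underside. 160 g. Origin: centre of the pan's underside; +x from lip to handle, z up.
- scoop_grip (a point): point to grip the scoop's handle bar, on the bar's axis: 75 mm behind (+x) and 85 mm above the scoop's origin; fingers close along the scoop's y on the bar's 18 mm width
- scoop_lip (a point): middle of the scoop's lip edge, at the underside: 50 mm ahead (-x) of the scoop's origin
- tray: Black tray fixed to the bench, outside 290 (x) by 126 (y) by 45 mm high, walls and floor 5 mm, inside 280 by 116 mm. Origin: centre of its underside; z up. A grey divider 40 mm high is clamped across it, its front face 8 to 72 mm before the inner -x end (the end nearer the robot): unmeasured, feel for it; it is the wall to scoop against.
- tray_floor (a point): centre of the tray's inner floor, 5 mm above its origin; axes as the tray. The knobs start between the divider and x = +25 mm; beyond that, towards +x, the tray is empty
- red_bin: Red open bin fixed to the bench, outside 170 mm (x) by 160 mm (y) by 75 mm high, walls and floor 4 mm thick. Origin: centre of its underside; z up. Either left or right of the tray.
- red_bin_in (a point): centre of the red bin's inner floor, 4 mm above its origin
- blue_bin: Blue open bin of the same shape as the red one, not to be used; fixed to the bench, origin at the centre of its underside
- mat: Green flat mat fixed to the bench, 250 mm (x) by 180 mm (y), 3 mm thick; origin: centre of its underside; z up
- knob0: yellow plastic ball knob, sphere of diameter 28 mm with a small brass insert, about 18 g, one of five alike; origin at its centre (its axes roll with it)
- knob1: yellow plastic ball knob, sphere of diameter 28 mm with a small brass insert, about 18 g, one of five alike; origin at its centre (its axes roll with it)
- knob2: yellow plastic ball knob, sphere of diameter 28 mm with a small brass insert, about 18 g, one of five alike; origin at its centre (its axes roll with it)
- knob3: yellow plastic ball knob, sphere of diameter 28 mm with a small brass insert, about 18 g, one of five alike; origin at its centre (its axes roll with it)
- knob4: yellow plastic ball knob, sphere of diameter 28 mm with a small brass insert, about 18 g, one of five alike; origin at its centre (its axes roll with it)
- hard_drive: opened hard drive, 147 by 102 by 24 mm, loose, origin under its centre; leave alone
- tin: round steel tin, diameter 76 mm, 42 mm high, loose, origin under its centre; leave alone
- screwdriver: yellow screwdriver lying on the bench, loose; leave alone
- screwdriver_red: red screwdriver lying on the bench, loose; leave alone
- spanner: steel spanner lying on the bench, loose; leave alone
Things that resemble listed ones, but are neither listed nor needed, are in the scene too. What is shaped like the scoop but pink is not meant.

How it is judged:
On the way:
1. at least one knob rides inside the scoop, lifted above the tray (((x of knob0 in the frame of scoop between -0.05 and 0.05 m and y of knob0 in the frame of scoop between -0.05 and 0.05 m and z of knob0 in the frame of scoop between 0.01 and 0.06 m and height (world z) of knob0 above 0.08 m) or (x of knob1 in the frame of scoop between -0.05 and 0.05 m and y of knob1 in the frame of scoop between -0.05 and 0.05 m and z of knob1 in the frame of scoop between 0.01 and 0.06 m and height (world z) of knob1 above 0.08 m) or (x of knob2 in the frame of scoop between -0.05 and 0.05 m and y of knob2 in the frame of scoop between -0.05 and 0.05 m and z of knob2 in the frame of scoop between 0.01 and 0.06 m and height (world z) of knob2 above 0.08 m) or (x of knob3 in the frame of scoop between -0.05 and 0.05 m and y of knob3 in the frame of scoop between -0.05 and 0.05 m and z of knob3 in the frame of scoop between 0.01 and 0.06 m and height (world z) of knob3 above 0.08 m) or (x of knob4 in the frame of scoop between -0.05 and 0.05 m and y of knob4 in the frame of scoop between -0.05 and 0.05 m and z of knob4 in the frame of scoop between 0.01 and 0.06 m and height (world z) of knob4 above 0.08 m))), for 0.2 s.
At the end, for the whole second after the job is handed in: All five knobs lie at rest inside the red bin (below its rim), and the scoop stands at rest on the green mat, its pan level (within 7 degrees) on the mat's surface with the pan's centre over the mat (not nearer than 15 to 25 mm to its edge) (x of knob0 in the frame of red_bin_in between -0.082 and 0.082 m and y of knob0 in the frame of red_bin_in between -0.077 and 0.077 m and z of each of knob0, knob1, knob2, knob3, knob4 in the frame of red_bin_in below 0.065 m and linear speed of each of knob0, knob1, knob2, knob3, knob4 below 0.03 m/s and x of knob1 in the frame of red_bin_in between -0.082 and 0.082 m and y of knob1 in the frame of red_bin_in between -0.077 and 0.077 m and x of knob2 in the frame of red_bin_in between -0.082 and 0.082 m and y of knob2 in the frame of red_bin_in between -0.077 and 0.077 m and x of knob3 in the frame of red_bin_in between -0.082 and 0.082 m and y of knob3 in the frame of red_bin_in between -0.077 and 0.077 m and x of knob4 in the frame of red_bin_in between -0.082 and 0.082 m and y of knob4 in the frame of red_bin_in between -0.077 and 0.077 m and x of scoop in the frame of mat between -0.1 and 0.1 m and y of scoop in the frame of mat between -0.075 and 0.075 m and z of scoop in the frame of mat below 0.01 m and angle between scoop's own z axis and vertical below 0.12 rad and linear speed of scoop below 0.02 m/s); the robot touches nothing.
It fails at once if the scoop is rammed against the tray or its divider (over 60 N) (contact force between scoop and tray above 60 N).
It fails at once if the gripper or arm touches a knob (contact force between any of the fingers, the arm and knob0 above 0.3 N or contact force between any of the fingers, the arm and knob1 above 0.3 N or contact force between any of the fingers, the arm and knob2 above 0.3 N or contact force between any of the fingers, the arm and knob3 above 0.3 N or contact force between any of the fingers, the arm and knob4 above 0.3 N).
It fails at once if a knob is dropped from high or flung (faster than 1.8 m/s, a fall of about 165 mm) (linear speed of any of knob0, knob1, knob2, knob3, knob4 above 1.8 m/s).
It fails at once if a bystander (hard drive, tin, screwdrivers, spanner) is moved by more than 20 mm (distance of any of hard_drive, tin, screwdriver, screwdriver_red, spanner from where it was at the start of the episode above 0.02 m).
It also fails if it takes over 64 s, if anything falls off the work surface, if the arm or the gripper's body presses on something with over 40 N, if the wrist force passes 120 N, or if a joint passes its speed limit or range.

## Working session

There is one attempt and no reset: what is moved stays moved. The work goes in short steps, Python scripts to look and compute and a shell command to move; the robot and the scene stay as the last step left them, time stands still between calls to the robot, and variables do not carry over. Pictures are saved under pics/ and viewed, at most 10 in all, crops included, and the job is handed in when it is done.

```bash
mkdir -p pics; cat > h.py <<'E'
import numpy as np, cv2
from station import ctrl
from scipy.spatial.transform import Rotation as R
def grab(n,save=None):
    f=ctrl.grab_frame(n)
    if save: cv2.imwrite('pics/'+save+'.png',cv2.cvtColor(f['frame'],cv2.COLOR_RGB2BGR))
    return f
def ray(f,u,v):
    T=np.array(f['T']); d=T[:3,:3]@np.array([(u-f['cx'])/f['fx'],(v-f['cy'])/f['fy'],1]); return T[:3,3],d
def onz(f,u,v,z):
    o,d=ray(f,u,v); return o+d*(z-o[2])/d[2]
def proj(f,p):
    T=np.array(f['T']); q=T[:3,:3].T@(np.array(p)-T[:3,3]); return f['fx']*q[0]/q[2]+f['cx'],f['fy']*q[1]/q[2]+f['cy']
def tri(a,b):
    A=[];y=[]
    for o,d in (a,b):
        d=d/np.linalg.norm(d);P=np.eye(3)-np.outer(d,d);A.append(P);y.append(P@o)
    return np.linalg.lstsq(np.vstack(A),np.hstack(y),rcond=None)[0]
E
python3 - <<'E'
from h import *
for n in ('scene','side'):
    f=grab(n,n+'0'); print(n,np.array(f['T']).round(3).tolist(),f['fx'],f['cx'],f['cy'])
print(ctrl.sense())
a=cv2.imread('pics/scene0.png');b=cv2.imread('pics/side0.png')
E
```

```text
scene [[0.11, 0.739, -0.664, 1.209], [0.994, -0.073, 0.082, -0.071], [0.012, -0.669, -0.743, 0.931], [0.0, 0.0, 0.0, 1.0]] 521.7965816956456 323.46131794910116 237.24931084512826
side [[0.885, -0.249, 0.394, -0.017], [-0.466, -0.443, 0.766, -0.954], [-0.016, -0.861, -0.508, 0.748], [0.0, 0.0, 0.0, 1.0]] 470.1170502853605 330.5576268163988 241.95191734972926
{'time': 0.1, 'joint_positions': array([-0.06579482,  0.62924761,  0.03846046,  1.51822108, -0.02700554,
        0.99628928, -0.01998762]), 'qvel': array([-0.00212491, -0.00175395, -0.00076457, -0.00322792, -0.00020131,
        0.00059608, -0.00097768]), 'effort': array([ 3.91938796e-03, -5.50791907e+01,  1.14763990e+00, -1.87118143e+01,
       -5.21624205e-02,  1.91878073e-02,  1.80005208e-05]), 'tcp_pos': array([6.49393013e-01, 2.00596482e-05, 1.83565294e-01]), 'tool_rot': array([ 7.07109176e-01,  7.07103907e-01, -5.89181827e-04, -5.75328482e-04]), 'force': array([-0.41386341,  0.53514939, -0.87528   ]), 'moment': array([0.01113974, 0.03044212, 0.02695643]), 'grip_force': 0.0, 'opening': 0.09377148103014629}
```

View pics/scene0.png

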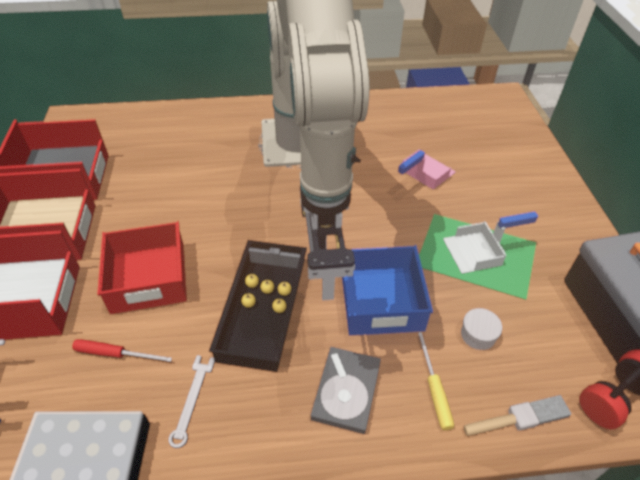

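View pics/side0.png

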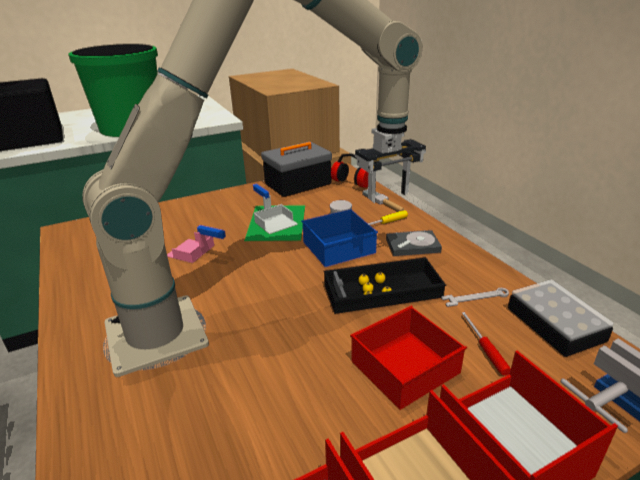

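Scene view: the arm's gripper is at (328,260). The candidates are:
- **Scoops:** grey pan at (475,247) with a blue handle at (518,219) on the green mat. The pink lookalike is at (430,170), handle (412,161), and is rejected.
- **Red bins:** the lone open bin at (143,268). The filled red stacking boxes at (40,290), (40,210) and (50,155) are rejected.
- **Knobs:** five at (252,281), (267,286), (284,289), (249,300) and (279,306). The yellow screwdriver at (440,400) is not one of them.
- **Divider:** (273,257), at the tray's robot end.

The side view agrees, with the scoop at (275,218), handle (262,190), tray (383,285) and bin (407,355).

```bash
cat >> h.py <<'E'
def hsv(f): return cv2.cvtColor(f['frame'],cv2.COLOR_RGB2HSV)
def blobs(m,amin=30):
    n,l,s,c=cv2.connectedComponentsWithStats(m.astype(np.uint8)); return [(s[i,4],c[i],(l==i).astype(np.uint8)) for i in range(1,n) if s[i,4]>=amin]
def hull(m,n=4):
    c=max(cv2.findContours(m,cv2.RETR_EXTERNAL,cv2.CHAIN_APPROX_NONE)[0],key=cv2.contourArea); return cv2.approxPolyN(c,n,ensure_convex=True)[0]
E
python3 - <<'E'
from h import *
fs={n:grab(n) for n in('scene','side')}
for n,f in fs.items():
    H=hsv(f);h,s,v=H[...,0],H[...,1],H[...,2]
    print(n)
    for nm,m in dict(blue=(h>105)&(h<125)&(s>120)&(v>60),green=(h>50)&(h<75)&(s>120)&(v>90),red=((h<6)|(h>174))&(s>150),yel=(h>20)&(h<32)&(s>150)&(v>120),dark=(v<60)).items():
        for a,c,b in blobs(m,25):
            if 60<a or nm=='yel':
                r=cv2.minAreaRect(cv2.findNonZero(b)); print(nm,a,c.round(1),np.round(cv2.boxPoints(r)).astype(int).tolist() if a<20000 else '')
f=fs['scene'];H=hsv(f)
im=f['frame'][190:310,400:560];cv2.imwrite('pics/crop1.png',cv2.cvtColor(cv2.resize(im,None,fx=5,fy=5,interpolation=2),cv2.COLOR_RGB2BGR))
E
```

```text
scene
blue 88 [412.4 159.1] [[402, 164], [420, 151], [423, 154], [405, 167]]
blue 139 [518.1 217.7] [[501, 219], [535, 213], [535, 217], [502, 223]]
blue 4435 [382.3 285.9] [[340, 252], [422, 242], [431, 321], [349, 330]]
red 11411 [ 42.4 212.8] [[0, 120], [107, 120], [107, 338], [0, 338]]
red 6132 [141.5 265.7] [[89, 235], [179, 222], [190, 301], [101, 315]]
red 593 [ 97. 348.] [[72, 351], [74, 338], [123, 345], [121, 358]]
red 163 [631.6 354.9] [[620, 349], [639, 349], [639, 361], [620, 361]]
red 1518 [603.6 406. ] [[573, 401], [599, 375], [634, 410], [608, 436]]
dark 102 [328.1 216.4] [[316, 214], [338, 207], [342, 219], [320, 226]]
dark 722 [230.4 318.6] [[214, 349], [242, 270], [254, 275], [226, 353]]
dark 1933 [611.5 322. ] [[570, 290], [596, 273], [644, 344], [618, 361]]
dark 779 [266.4 320.9] [[231, 323], [272, 287], [300, 318], [259, 354]]
dark 573 [245.5 360.6] [[213, 360], [214, 350], [278, 361], [276, 371]]
dark 509 [629.2 374.4] [[617, 360], [639, 360], [639, 393], [617, 393]]
dark 498 [139.1 449.7] [[128, 479], [143, 416], [151, 417], [137, 481]]
side
blue 108 [260.8 19
[... 1918 characters left out ...]
4 181.1] [[402, 170], [405, 170], [405, 193], [402, 193]]
dark 372 [122.6 210.7] [[101, 222], [109, 192], [145, 201], [137, 231]]
dark 165 [119.4 230. ] [[102, 229], [110, 215], [141, 233], [133, 247]]
dark 324 [408.6 247.6] [[386, 234], [440, 234], [440, 255], [386, 255]]
dark 4290 [384.  284.9] [[322, 271], [441, 255], [447, 298], [328, 314]]
dark 111 [166.6 295.4] [[149, 304], [174, 282], [182, 291], [157, 313]]
dark 1716 [555.4 330.5] [[498, 334], [511, 294], [612, 327], [599, 367]]
dark 492 [ 21.  340.1] [[2, 338], [37, 328], [41, 342], [6, 352]]
dark 98 [633.  396.5] [[624, 394], [628, 389], [642, 399], [639, 404]]
dark 204 [627.2 408. ] [[612, 400], [616, 395], [643, 415], [639, 420]]
```

View pics/crop1.png

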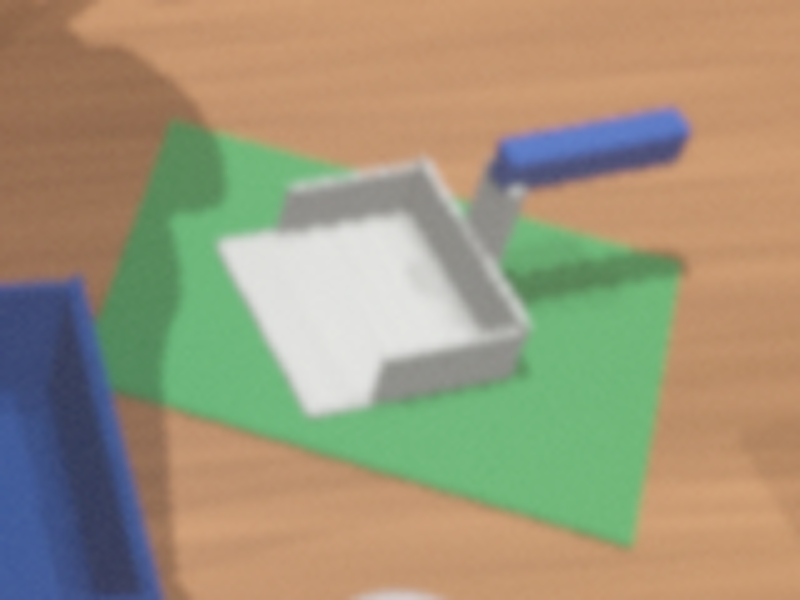

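The crop confirms the choice: an aluminium pan with a blue bar, lip corners at (443.6,238.4) and (462,273), and a bar from about (499,222) to (537,216).

```bash
python3 - <<'E'
from h import *
s=grab('scene');d=grab('side')
c=tri(ray(s,518.3,218.5),ray(d,261,190.5));print('bar ctr',c)
a=onz(s,443.6,238.4,.004);b=onz(s,462,273,.004)
y=(a-b);print(a,b,'lipw',np.linalg.norm(y))
for k in(1,-1):print(np.degrees(np.arctan2(k*y[1],k*y[0]))-90)
e1=onz(s,500,221.5,.09);e2=onz(s,537,215.5,.09);print('bar',e1,e2,np.linalg.norm(e1-e2),np.degrees(np.arctan2(*(e2-e1)[1::-1])))
for p in [(434,214),(536,242),(526,299),(424,268)]:print('mat',onz(s,*p,.003))
for p in [(252,281),(267,286),(284,289),(249,300),(279,306)]:print('knob',onz(s,*p,.019))
for p in [(247,242),(306,248),(278,363),(214,351)]:print('tray',onz(s,*p,.045))
for p in [(102,235),(180,226),(186,288),(103,296)]:print('bin',onz(s,*p,.075))
print(R.from_quat(ctrl.sense()['tool_rot']).as_matrix().round(3).tolist())
w=grab('wrist');T=np.array(w['T']);print(T.round(3).tolist(),w['fx'])
E
```

```text
bar ctr [0.44764601 0.46299249 0.09114418]
[0.41238794 0.31776018 0.004     ] [0.51936767 0.33162367 0.004     ] lipw 0.10787426543395597
-262.616198419077
-82.61619841907704
bar [0.44903195 0.42146273 0.09      ] [0.43901715 0.51185142 0.09      ] 0.09094179645209645 96.32241541077049
mat [0.32886952 0.31579863 0.003     ]
mat [0.44475559 0.53572529 0.003     ]
mat [0.60262171 0.45057515 0.003     ]
mat [0.49580064 0.24965215 0.003     ]
knob [ 0.50600062 -0.13920596  0.019     ]
knob [ 0.52285703 -0.10719289  0.019     ]
knob [ 0.53458706 -0.07106847  0.019     ]
knob [ 0.55587979 -0.14645342  0.019     ]
knob [ 0.57759944 -0.0841227   0.019     ]
tray [ 0.41419991 -0.14643045  0.045     ]
tray [ 0.44529787 -0.0152913   0.045     ]
tray [ 0.72399204 -0.09242296  0.045     ]
tray [ 0.68615811 -0.2122396   0.045     ]
bin [ 0.38893546 -0.46052307  0.075     ]
bin [ 0.37822893 -0.29238731  0.075     ]
bin [ 0.55355112 -0.26786291  0.075     ]
bin [ 0.55690447 -0.43045836  0.075     ]
[[0.0, 1.0, -0.001], [1.0, -0.0, -0.0], [-0.0, -0.001, -1.0]]
[[1.0, 0.0, -0.001, 0.651], [-0.0, -0.967, -0.256, 0.075], [-0.001, 0.256, -0.967, 0.385], [0.0, 0.0, 0.0, 1.0]] 427.63001879420585
```

```bash
python3 -m inch '{"angular":[[0,0,0],[0,0,0],[0,0,0],[0,0,0],[0,0,0],[0,0,0],[0,0,0],[0,0,0],[0,0,-0.7],[0,0,-0.7]],"travel":[[0.2,-0.1,-0.01],[0.25,-0.11,-0.01],[0.25,-0.11,-0.01],[0.25,-0.11,-0.01],[0.25,-0.11,-0.01],[0.25,-0.11,-0.01],[0.25,-0.11,-0.01],[0.25,-0.11,-0.01],[0.2,-0.1,0],[0,0,0]],"gripper":[1,1,1,1,1,1,1,1,1,1]}'
python3 - <<'E'
from h import *
w=grab('wrist','w1');print(ctrl.sense()['tcp_pos'],R.from_quat(ctrl.sense()['tool_rot']).as_matrix().round(3).tolist())
print('expect grip px',proj(w,(0.4506,0.4488,.088)),'tcp',proj(w,ctrl.sense()['tcp_pos']))
H=hsv(w);h,s,v=H[...,0],H[...,1],H[...,2]
for a,c,b in blobs((h>105)&(h<125)&(s>120)&(v>60),200):
  q=hull(b);print(a,c,q.tolist())
E
```

```text
time: 1.6
tcp_pos: [0.4522, 0.4352, 0.2002]
tool_rot: [0.659, 0.752, 0.0, -0.002]
force: [0.7, -1.3, 0.0]
opening: 0.0944
grip_force: 0.0
[0.4541181  0.43241536 0.20019307] [[-0.13, 0.992, -0.001], [0.992, 0.13, 0.001], [0.001, -0.001, -1.0]]
expect grip px (np.float64(323.84326162152155), np.float64(212.53516935112717)) tcp (np.float64(325.6400173791444), np.float64(287.4985472081014))
2816 [322.03053977 192.10298295] [[333, 131], [334, 253], [310, 253], [311, 131]]
7741 [409.38134608 457.70585196] [[485, 435], [507, 479], [318, 479], [328, 435]]
```

View pics/w1.png

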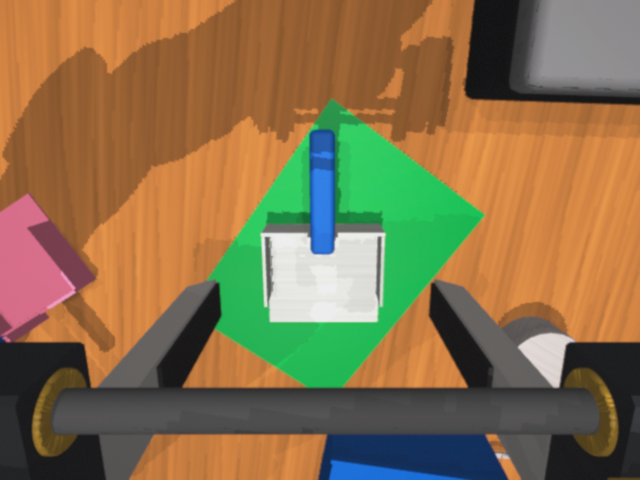

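The wrist view shows the bar upright at u≈322 (v 131–253) and the pan lip level at v≈322 (u 270–379), so the yaw matches.

```bash
python3 - <<'E'
from h import *
w=grab('wrist');s=ctrl.sense();Rm=R.from_quat(s['tool_rot']).as_matrix()
for p,z in [((322,131),.1),((322,253),.1),((270,322),.004),((379,322),.004)]:
    q=onz(w,*p,z);print(p,q.round(4),(Rm.T@(q-s['tcp_pos'])).round(4))
# height by wrist x side view
d=grab('side');print(tri(ray(w,322,192),ray(d,261,189.5)))
print(s['tcp_pos'])
E
```

```text
(322, 131) [0.4438 0.5041 0.1   ] [ 0.0742 -0.0024  0.1002]
(322, 253) [0.4549 0.418  0.1   ] [-0.0126 -0.002   0.1002]
(270, 322) [0.415  0.3109 0.004 ] [-0.1139 -0.0548  0.1963]
(379, 322) [0.5244 0.3253 0.004 ] [-0.1132  0.0555  0.1962]
[0.4491225  0.46170454 0.09315323]
[0.45535051 0.43076659 0.20024395]
```

```bash
python3 -m inch '{"angular":[[0,0,0],[0,0,0],[0,0,0],[0,0,0],[0,0,0],[0,0,0],[0,0,0],[0,0,0],[0,0,0],[0,0,0]],"travel":[[0.06,-0.005,0.1],[0,0,0.2],[0,0,0.2],[0,0,0.085],[0,0,0],[0,0,0],[0,0,0],[0,0,0],[0,0,0],[0,0,0]],"gripper":[1,1,1,1,1,-1,-1,-1,-1,-1]}' 40; python3 -m inch '{"angular":[[0,0,0],[0,0,0],[0,0,0]],"travel":[[0,0,0],[0,0,0],[0,0,0]],"gripper":[-1,-1,-1]}' 40
```

```text
time: 3.0
tcp_pos: [0.4536, 0.4419, 0.0836]
tool_rot: [0.663, 0.749, 0.0, -0.0]
force: [-0.2, 0.1, -0.5]
opening: 0.0474
grip_force: 0.0
time: 3.38
tcp_pos: [0.4536, 0.4418, 0.0833]
tool_rot: [0.663, 0.749, -0.0, -0.0]
force: [0.2, 0.7, 0.5]
opening: 0.0174
grip_force: 0.0
```

```bash
python3 -m inch '{"angular":[[0,0,0],[0,0,0],[0,0,0],[0,0,0],[0,0,0],[0,0,0],[0,0,0]],"travel":[[0,0,0],[0,0,0],[0,0,-0.05],[0,0,-0.15],[0,0,-0.2],[0,0,-0.2],[0,0,0]],"gripper":[-1,-1,-1,-1,-1,-1,-1]}' 40; python3 - <<'E'
from h import *
w=grab('wrist','w2');s=ctrl.sense();Rm=R.from_quat(s['tool_rot']).as_matrix()
q=s['tcp_pos']+Rm@[-.125,0,.080];print('lip expected px',[proj(w,s['tcp_pos']+Rm@np.array([-.125,y,.080])) for y in(-.054,0,.054)],s['tcp_pos'])
E
```

```text
time: 4.25
tcp_pos: [0.4555, 0.4437, 0.2078]
tool_rot: [0.663, 0.749, 0.004, 0.0]
force: [1.1, -0.5, -0.2]
opening: 0.0004
grip_force: 0.0
lip expected px [(np.float64(250.30932296805614), np.float64(400.9502072986686)), (np.float64(321.33143264624607), np.float64(400.81413556028576)), (np.float64(392.288525076782), np.float64(400.6781883888857))] [0.45431805 0.44257101 0.20542626]
```

View pics/w2.png

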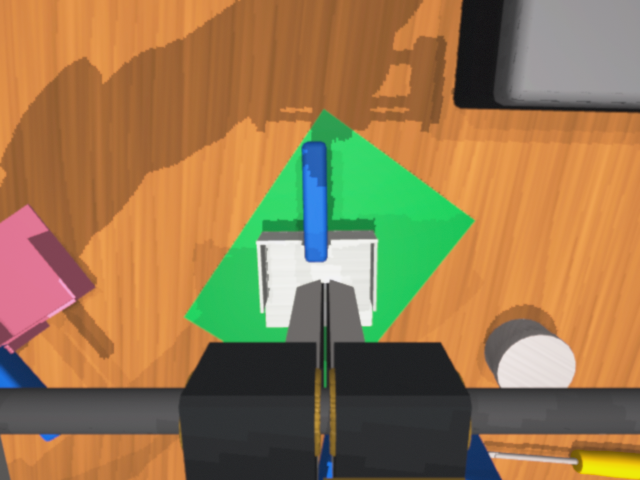

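The picture shows closed, empty fingers at (325,285). The bar is still standing on the mat at u≈315, v 142–260. I'll re-measure the bar and its height.

```bash
python3 - <<'E'
from h import *
w=grab('wrist');s=ctrl.sense();Rm=R.from_quat(s['tool_rot']).as_matrix();d=grab('side');c=grab('scene')
L=lambda q:(Rm.T@(q-s['tcp_pos'])).round(4)
H={}
for n,f in(('w',w),('d',d),('c',c)):
    h=hsv(f);m=(h[...,0]>105)&(h[...,0]<125)&(h[...,1]>110)&(h[...,2]>50)
    for a,ct,b in blobs(m,60):
        p=cv2.boxPoints(cv2.minAreaRect(cv2.findNonZero(b)));print(n,a,ct.round(1),p.round().astype(int).tolist())
for p,z in [((315,142),.1),((315,261),.1),((266,325),.004),((371,325),.004)]:
    q=onz(w,*p,z);print(p,q.round(4),L(q))
print(s['tcp_pos'],s['opening'])
for n,f in(('d',d),('c',c)):
    u,v=map(int,proj(f,(.448,.455,.1)));cc=f['frame'][v-60:v+60,u-80:u+80];H[n]=cv2.resize(cc,None,fx=2.5,fy=2.5,interpolation=2) 
cv2.imwrite('pics/cmp.png',cv2.cvtColor(np.hstack([H['d'],H['c']]),cv2.COLOR_RGB2BGR))
E
```

```text
w 2672 [317.  200.8] [[305, 141], [328, 141], [329, 260], [306, 260]]
w 1183 [ 16.1 372.2] [[0, 388], [0, 346], [45, 346], [45, 388]]
w 71 [ 49.3 435.9] [[42, 434], [58, 434], [58, 439], [42, 439]]
w 331 [326.1 462.9] [[319, 435], [332, 435], [332, 479], [319, 479]]
w 1084 [480.  461.9] [[465, 435], [502, 435], [502, 479], [465, 479]]
d 110 [260.9 190.8] [[251, 188], [255, 183], [270, 193], [267, 199]]
d 2975 [338.9 236.9] [[299, 221], [369, 203], [381, 251], [311, 269]]
d 222 [210.8 231.3] [[196, 232], [198, 224], [225, 230], [223, 239]]
d 186 [604.5 382.1] [[593, 382], [611, 372], [616, 382], [598, 392]]
d 272 [629.  401.4] [[613, 400], [624, 386], [646, 403], [635, 417]]
c 334 [441.4  73.8] [[412, 69], [464, 69], [464, 81], [412, 81]]
c 124 [411.2 160.2] [[399, 166], [420, 151], [423, 155], [402, 170]]
c 214 [517.8 218.2] [[500, 218], [535, 212], [536, 219], [501, 225]]
c 5338 [385.  286.5] [[340, 251], [422, 241], [433, 325], [350, 335]]
(315, 142) [0.4409 0.5066 0.1   ] [ 0.0658 -0.0047  0.1039]
(315, 261) [0.451 0.42  0.1  ] [-0.0213 -0.0052  0.1039]
(266, 325) [0.4107 0.3156 0.004 ] [-0.1201 -0.058   0.1998]
(371, 325) [0.5178 0.3286 0.004 ] [-0.1202  0.0499  0.1998]
[0.45352612 0.44175297 0.20386305] 0.00047505192068235684
```

View pics/cmp.png

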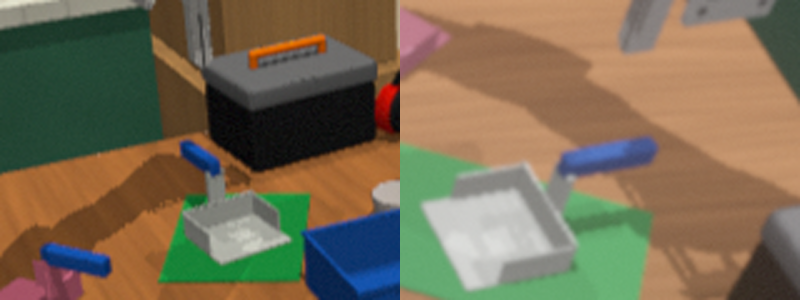

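The scoop hardly moved; the bar is at (317,201) in the wrist view. I'll go again, centred and with time to close fully before lifting.

```bash
python3 -m inch '{"angular":[[0,0,0],[0,0,0],[0,0,0],[0,0,0],[0,0,0],[0,0,0],[0,0,0],[0,0,0],[0,0,0],[0,0,0]],"travel":[[0.025,-0.025,0],[0,0,0.1],[0,0,0.1],[0,0,0.1],[0,0,0],[0,0,0],[0,0,0.1],[0,0,0.11],[0,0,0.1],[0,0,0]],"gripper":[0,0,0,0,0,0,0,0,0,0]}' 40; python3 -m inch '{"angular":[[0,0,0],[0,0,0],[0,0,0],[0,0,0]],"travel":[[0,0,0],[0,0,0],[0,0,0],[0,0,0]],"gripper":[-1,-1,-1,-1]}' 40; python3 -m inch '{"angular":[[0,0,0],[0,0,0],[0,0,0]],"travel":[[0,0,0],[0,0,0],[0,0,0]],"gripper":[-1,-1,-1]}' 40; python3 - <<'E'
from h import *
w=grab('side','s3');c=grab('wrist')
cv2.imwrite('pics/cmp3.png',cv2.cvtColor(np.hstack([cv2.resize(w['frame'][120:260,180:360],None,fx=2.2,fy=2.2),cv2.resize(c['frame'],(396,308))]),cv2.COLOR_RGB2BGR))
E
```

```text
time: 5.7
tcp_pos: [0.4475, 0.4458, 0.0809]
tool_rot: [0.663, 0.749, -0.001, -0.0]
force: [-0.3, -1.4, 0.6]
opening: 0.0469
grip_force: 0.0
time: 6.2
tcp_pos: [0.4481, 0.4463, 0.0818]
tool_rot: [0.663, 0.749, 0.0, -0.0]
force: [-0.3, -0.2, -0.3]
opening: 0.0105
grip_force: 0.0
time: 6.58
tcp_pos: [0.448, 0.4462, 0.0814]
tool_rot: [0.663, 0.749, -0.0, -0.0]
force: [1.3, -0.3, -0.1]
opening: 0.0008
grip_force: 0.0
```

View pics/cmp3.png

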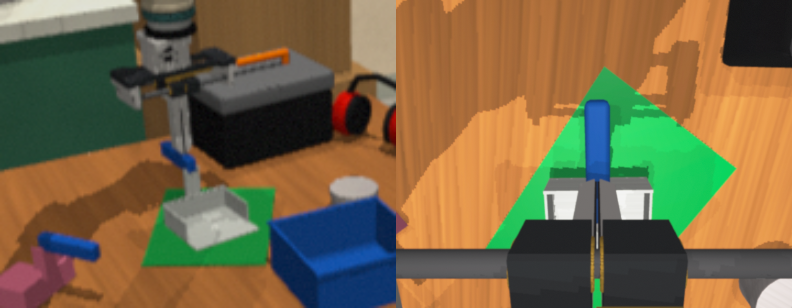

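```bash
python3 - <<'E'
from h import *
s=ctrl.sense();Rm=R.from_quat(s['tool_rot']).as_matrix();t=s['tcp_pos']
P=lambda f,x,y,z:np.round(proj(f,t+Rm@np.array([x,y,z])),1)
d=grab('side');c=grab('scene');w=grab('wrist')
for n,f in(('side',d),('scene',c),('wrist',w)):
    print(n,'tip',P(f,0,0,.014),'tcp',P(f,0,0,0),'back50',P(f,0,0,-.05),'bar front/back expected',P(f,-.028,0,-.005),P(f,.062,0,-.005))
    h=hsv(f);m=(h[...,0]>105)&(h[...,0]<125)&(h[...,1]>90)&(h[...,2]>40)
    for a,ct,b in blobs(m,60):
        if n!='side' or ct[0]<300: print(a,ct.round(1),cv2.boxPoints(cv2.minAreaRect(cv2.findNonZero(b))).round().astype(int).tolist())
def asc(f,u0,u1,v0,v1):
    h=hsv(f)[v0:v1,u0:u1].astype(int)
    for i,r in enumerate(h): print(v0+i,''.join('B' if 100<p[0]<128 and p[1]>90 else 'g' if p[1]<60 and p[2]>90 else 'k' if p[2]<70 else 'G' if 45<p[0]<80 else '.' for p in r))
asc(d,240,285,165,215)
asc(c,490,545,170,232)
E
```

```text
side tip [263.  198.1] tcp [262.6 194.4] back50 [261.3 180.7] bar front/back expected [266.4 195.9] [254.2 187.1]
100 [261.  191.3] [[251, 189], [254, 183], [270, 193], [267, 199]]
230 [211.  231.4] [[196, 232], [198, 224], [225, 230], [223, 239]]
scene tip [507.7 227.3] tcp [509.4 223. ] back50 [515.7 207.3] bar front/back expected [498.6 223.5] [535.  217.2]
782 [438.2  76.4] [[410, 70], [466, 67], [467, 83], [411, 86]]
171 [410.4 161.1] [[397, 167], [420, 150], [424, 156], [401, 172]]
275 [517.9 219.7] [[498, 218], [535, 212], [537, 220], [500, 227]]
6201 [384.2 287.8] [[341, 250], [427, 245], [432, 329], [346, 334]]
wrist tip [322.8 272.8] tcp [322.6 281.9] back50 [321.9 327. ] bar front/back expected [322.6 337.6] [322.4 156.3]
4936 [325.4 223.4] [[305, 156], [344, 156], [346, 347], [307, 347]]
165 .gggkk..........gg.ggggggkkkkkkkkkkkkkkk.....
166 .ggg............gggggggggkkkkkkkkkkkkkkkk....
167 gggg............gggggggggkkkkkkkkkkkkkkkkkk..
168 Gggg............gggggggggkkkkkkkkkkkkkkkkkk.G
169 GGGGk...........gggggg.gg.kkkkkkkkkkkkkkkkkkk
170 kGGkk............ggggg.gg.kkkkkkkkk
[... 5230 characters left out ...]
BBBBBBBBBBBBBBBBBBBBBBBBBBBBBB.g........
221 ........ggBBBBBBBBBBBBBBBBBBBBBBBBBBBBBBBBB..g.........
222 ........g.BBBBBBBBBBBBBBBBBBBBBBBBBBBB...gggg..........
223 .......ggBBBBBBBBBBBBBBBBBBBBBBBB....gggggg............
224 .......ggBBBBBBBBBBBBBBBBBB....gggggg..................
225 ......ggg.BBBBBBBBBBBB....gggggg.......................
226 ......gggg...gg......gggggg............................
227 ......gggggggggggggggg.................................
228 .....ggggggggggg.......................................
229 g....gggggggggg........................................
230 ggG.gggggggggg.........................................
231 gggggggggggggg.........................................
```

```bash
python3 - <<'E'
from h import *
print(ctrl.tip_extent, [a for a in dir(ctrl) if a[0]!='_'])
w=grab('wrist','w4')
cv2.imwrite('pics/w4c.png',cv2.cvtColor(cv2.resize(w['frame'][140:380,180:470],None,fx=2.6,fy=2.4,interpolation=2),cv2.COLOR_RGB2BGR))
E
```

```text
0.014 ['MotionError', 'close_job', 'grab_frame', 'sense', 'tip_extent']
```

View pics/w4c.png

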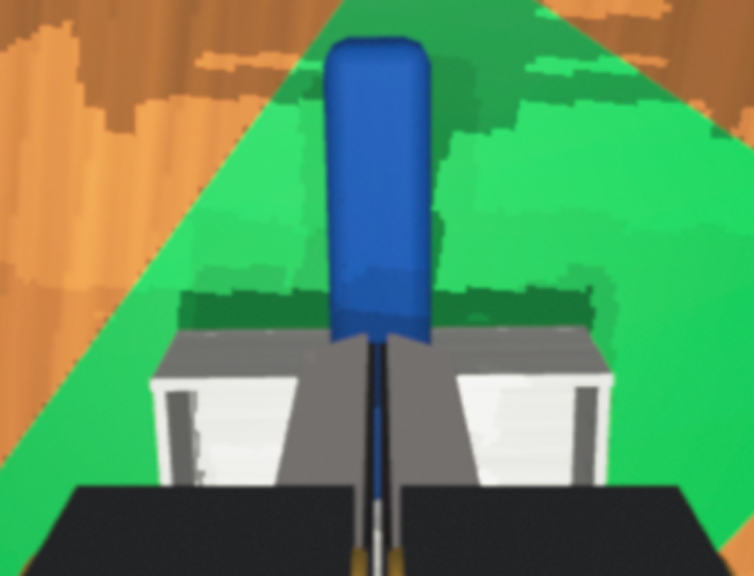

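The close crop shows the closed fingertips ending above the bar, at about (325,280), with the bar passing beneath them. In the first wrist view the 94 mm gap spanned 210 px, so the tips were 191 mm deep. They therefore stand roughly 30 mm further back than stated. I'll open and go about 34 mm deeper.

```bash
python3 -m inch '{"angular":[[0,0,0],[0,0,0],[0,0,0],[0,0,0],[0,0,0],[0,0,0],[0,0,0],[0,0,0],[0,0,0],[0,0,0]],"travel":[[0,0,0],[0,0,0],[0,0,0],[0,0,0],[0,0,0],[0,0,0.04],[0,0,0.04],[0,0,0.04],[0,0,0.04],[0,0,0]],"gripper":[0,0,0,0,0,0,0,0,0,0]}' 40; python3 -m inch '{"angular":[[0,0,0],[0,0,0],[0,0,0],[0,0,0],[0,0,0],[0,0,0]],"travel":[[0,0,0],[0,0,0],[0,0,0],[0,0,0],[0,0,0],[0,0,0]],"gripper":[-1,-1,-1,-1,-1,-1]}' 40
```

```text
time: 8.12
tcp_pos: [0.4475, 0.4457, 0.0484]
tool_rot: [0.663, 0.749, -0.001, -0.0]
force: [-0.7, -0.4, -0.4]
opening: 0.0473
grip_force: 0.0
time: 8.88
tcp_pos: [0.4482, 0.4463, 0.0497]
tool_rot: [0.663, 0.749, 0.0, 0.0]
force: [-0.5, 0.0, 2.2]
opening: 0.0179
grip_force: 39.9
```

Gripped at 40 N, so the bar lies about 38 mm behind the reported TCP. I'll lift it and measure the tray, bin and knobs from the fixed cameras.

```bash
python3 -m inch '{"angular":[[0,0,0],[0,0,0],[0,0,0],[0,0,0],[0,0,0]],"travel":[[0,0,-0.1],[0,0,-0.2],[0,0,-0.2],[0,0,-0.2],[0,0,-0.1]],"gripper":[-1,-1,-1,-1,-1]}' 40
cat > m.py <<'E'
from h import *
s=ctrl.sense();Rm=R.from_quat(s['tool_rot']).as_matrix();t=s['tcp_pos']
c=grab('scene');d=grab('side');w=grab('wrist')
def lines(f,mask,zs,roi):
    u0,u1,v0,v1=roi;m=np.zeros(mask.shape,np.uint8);m[v0:v1,u0:u1]=mask[v0:v1,u0:u1]
    m=cv2.morphologyEx(m,cv2.MORPH_CLOSE,np.ones((15,15)));m=cv2.morphologyEx(m,cv2.MORPH_OPEN,np.ones((5,5)))
    return m
h=hsv(c).astype(int)
tm=lines(c,(h[...,2]<85)&(h[...,1]<140),0,(205,312,236,375))
print('tray area',tm.sum()); H6=hull(tm,6);print(H6.tolist())
bm=lines(c,((h[...,0]<8)|(h[...,0]>172))&(h[...,1]>140),0,(90,200,215,320));B6=hull(bm,6);print('bin',bm.sum(),B6.tolist())
for p in H6:print('tray z45',onz(c,*p,.045)[:2].round(4),'z0',onz(c,*p,0)[:2].round(4))
for p in B6:print('bin z75',onz(c,*p,.075)[:2].round(4),'z0',onz(c,*p,0)[:2].round(4))
hd=hsv(d).astype(int)
ym=(h[...,0]>18)&(h[...,0]<34)&(h[...,1]>110)&(h[...,2]>70);ym[:,:205]=0;ym[:,312:]=0;ym[:236]=0;ym[375:]=0
ks=[(a,q) for a,q,_ in blobs(ym,20)];print('knob',[(int(a),q.round(1).tolist(),onz(c,*q,.019)[:2].round(4).tolist()) for a,q in ks])
E
python3 m.py
python3 - <<'E'
from h import *
c=grab('scene');cv2.imwrite('pics/tray.png',cv2.cvtColor(cv2.resize(c['frame'][225:375,80:320],None,fx=3.3,fy=3.8,interpolation=2),cv2.COLOR_RGB2BGR))
E
```

```text
time: 9.5
tcp_pos: [0.4484, 0.4468, 0.2115]
tool_rot: [0.663, 0.749, 0.001, -0.0]
force: [0.2, 0.2, -2.1]
opening: 0.0177
grip_force: 39.9
tray area 7742
[[303, 248], [303, 262], [277, 371], [215, 362], [210, 348], [248, 241]]
bin 6780 [[183, 247], [186, 301], [110, 314], [97, 293], [102, 232], [178, 221]]
tray z45 [ 0.4446 -0.022 ] z0 [ 0.4058 -0.0195]
tray z45 [ 0.485  -0.0254] z0 [ 0.4482 -0.0231]
tray z45 [ 0.7402 -0.0951] z0 [ 0.7164 -0.0963]
tray z45 [ 0.7097 -0.2097] z0 [ 0.6844 -0.2167]
tray z45 [ 0.6789 -0.22  ] z0 [ 0.6519 -0.2276]
tray z45 [ 0.4114 -0.1441] z0 [ 0.3709 -0.1479]
bin z75 [ 0.4419 -0.2814] z0 [ 0.3747 -0.2999]
bin z75 [ 0.5858 -0.2658] z0 [ 0.5312 -0.2829]
bin z75 [ 0.6019 -0.4098] z0 [ 0.5486 -0.4395]
bin z75 [ 0.5482 -0.4436] z0 [ 0.4903 -0.4762]
bin z75 [ 0.3798 -0.4621] z0 [ 0.3071 -0.4963]
bin z75 [ 0.3621 -0.298 ] z0 [ 0.2879 -0.3179]
knob [(167, [251.4, 280.2], [0.5037, -0.1405]), (167, [266.7, 286.0], [0.5228, -0.1079]), (167, [283.8, 288.2], [0.5324, -0.0714]), (182, [247.9, 299.8], [0.5551, -0.1488]), (184, [278.7, 305.0], [0.5751, -0.0846])]
```

View pics/tray.png

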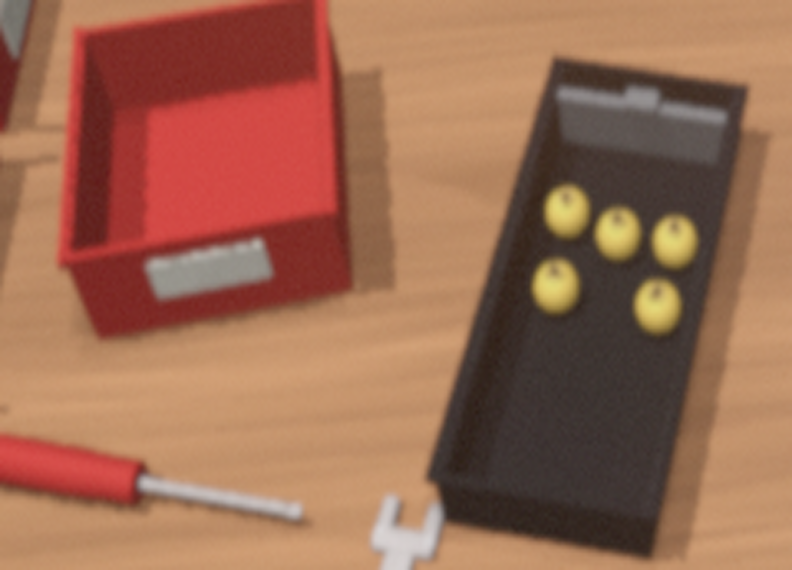

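The picture shows the red bin rim corners at (104,233), (178,225), (182,281) and (99,294). The tray rim corners are (249,240), (306,248), (280,361) and (211,351). The divider foot runs from (253,261) to (298,268), and the five knobs are clear of it.

```bash
python3 - <<'E'
from h import *
c=grab('scene');w=grab('wrist');s=ctrl.sense();Rm=R.from_quat(s['tool_rot']).as_matrix();t=s['tcp_pos']
f=lambda a,b:(80+a/3.3,225+b/3.8)
P=[onz(c,*f(*q),.045) for q in[(557,58),(747,87),(660,518),(432,480)]];P0=[onz(c,*f(*q),0) for q in[(650,555),(445,518)]]
for p in P+P0:print('tray',p[:2].round(4))
m=lambda a,b:(a+b)/2
ang=lambda v:np.degrees(np.arctan2(v[1],v[0])).round(2)
print('sides',ang(P[3]-P[0]),ang(P[2]-P[1]),'ends',ang(P[1]-P[0])-90,ang(P[2]-P[3])-90,[np.linalg.norm(v).round(4) for v in(P[3]-P[0],P[2]-P[1],P[1]-P[0],P[2]-P[3])],'ctr',(sum(P)/4)[:2].round(4))
for q in[(570,138),(718,163)]:print('div foot',onz(c,*f(*q),.005)[:2].round(4))
for q in[(558,95),(725,120)]:print('div top',onz(c,*f(*q),.045)[:2].round(4))
B=[onz(c,*f(*q),.075) for q in[(78,32),(325,0),(338,212),(63,262)]]
print('bin',[b[:2].round(4).tolist() for b in B],(sum(B)/4)[:2].round(4),[np.linalg.norm(B[i]-B[i-1]).round(3) for i in range(4)],ang(B[3]-B[0]),ang(B[2]-B[1]))
h=hsv(w).astype(int);pan=(h[...,1]<50)&(h[...,2]>75);
print('bar exp',proj(w,t+Rm@[-.028,0,-.05]),proj(w,t+Rm@[.062,0,-.05]))
b=[q for q in blobs((h[...,0]>105)&(h[...,0]<125)&(h[...,1]>90)&(h[...,2]>40),300)]
for a,ct,mm in b:print(a,ct.round(1),cv2.boxPoints(cv2.minAreaRect(cv2.findNonZero(mm))).round().astype(int).tolist())
print('back top exp',[proj(w,t+Rm@np.array([-.025,y,.0107])) for y in(-.054,.054)])
for v in range(270,342,4):
    r=np.flatnonzero(pan[v,150:500])+150
    g=(np.split(r,np.flatnonzero(np.diff(r)>2)+1)); print(v,[(int(x[0]),int(x[-1])) for x in g if len(x)>2])
print(t,Rm.round(3).tolist())
E
```

```text
tray [ 0.4093 -0.1423]
tray [ 0.4451 -0.0145]
tray [ 0.7209 -0.0885]
tray [ 0.6862 -0.2181]
tray [ 0.7165 -0.0964]
tray [ 0.6829 -0.2171]
sides -15.29 -15.03 ends -15.620000000000005 -14.969999999999999 [np.float64(0.2871), np.float64(0.2856), np.float64(0.1328), np.float64(0.1341)] ctr [ 0.5654 -0.1158]
div foot [ 0.4388 -0.1376]
div foot [ 0.4683 -0.037 ]
div top [ 0.4386 -0.1421]
div top [ 0.4689 -0.0313]
bin [[0.3845, -0.4578], [0.3748, -0.296], [0.5344, -0.2763], [0.551, -0.439]] [ 0.4612 -0.3673] [np.float64(0.168), np.float64(0.162), np.float64(0.161), np.float64(0.164)] 6.42 7.03
bar exp (np.float64(322.05120196225823), np.float64(390.37245281895173)) (np.float64(321.63628709117506), np.float64(164.87495059597373))
10273 [324.3 273.7] [[300, 162], [347, 162], [349, 388], [301, 388]]
1532 [ 22.8 371.3] [[-10, 365], [17, 341], [58, 386], [30, 411]]
1453 [346.3 456.9] [[326, 479], [326, 434], [367, 434], [367, 479]]
back top exp [(np.float64(222.64171704097652), np.float64(318.7689604394754)), (np.float64(422.829768818829), np.float64(318.77452857363346))]
270 []
274 []
278 []
282 [(292, 300), (348, 358)]
286 [(280, 300), (349, 370)]
290 [(276, 300), (349, 373)]
294 [(274, 300), (350, 381), (404, 407)]
298 [(237, 299), (351, 413)]
302 [(235, 298), (351, 415)]
306 [(233, 298), (352, 417)]
310 [(231, 297), (352, 420)]
314 [(229, 296), (353, 422)]
318 [(226, 296), (354, 424)]
322 [(225, 295), (354, 425)]
326 [(226, 295), (355, 423)]
330 [(227, 294), (356, 423)]
334 [(227, 293), (356, 423)]
338 [(227, 293), (357, 423)]
[0.44718742 0.44531566 0.20767225] [[-0.122, 0.993, -0.002], [0.993, 0.122, -0.002], [-0.002, -0.002, -1.0]]
```

```bash
python3 - <<'E'
import numpy as np
th0,th1=97.0,-15.2;N=22;D=np.array([.186,-.579])/.2/N
st=(th0-th1)/N/5;print('turn units/row',st)
for i in range(N):
    a=np.radians(th0-i*st*5);x=np.array([np.cos(a),np.sin(a)]);y=np.array([np.sin(a),-np.cos(a)])
    print(i,(D@x).round(3),(D@y).round(3))
E
```

```text
turn units/row 1.02
0 -0.136 0.026
1 -0.133 0.038
2 -0.129 0.05
3 -0.124 0.061
4 -0.118 0.072
5 -0.111 0.082
6 -0.104 0.091
7 -0.095 0.1
8 -0.086 0.108
9 -0.076 0.116
10 -0.065 0.122
11 -0.054 0.127
12 -0.043 0.131
13 -0.031 0.135
14 -0.019 0.137
15 -0.006 0.138
16 0.006 0.138
17 0.018 0.137
18 0.03 0.135
19 0.042 0.132
20 0.054 0.127
21 0.065 0.122
```

```bash
python3 -m inch '{"angular":[[0,0,1],[0,0,1],[0,0,1],[0,0,1],[0,0,1],[0,0,1],[0,0,1],[0,0,1],[0,0,1],[0,0,1]],"travel":[[-0.136,0.026,0],[-0.133,0.038,0],[-0.129,0.05,0],[-0.124,0.06,0],[-0.118,0.07,0],[-0.11,0.08,0],[-0.104,0.09,0],[-0.095,0.1,0],[-0.086,0.11,0],[-0.076,0.116,0]],"gripper":[-1,-1,-1,-1,-1,-1,-1,-1,-1,-1]}'
python3 -m inch '{"angular":[[0,0,1],[0,0,1],[0,0,1],[0,0,1],[0,0,1],[0,0,1],[0,0,1],[0,0,1],[0,0,1],[0,0,1]],"travel":[[-0.065,0.12,0],[-0.055,0.127,0],[-0.043,0.13,0],[-0.03,0.135,0],[-0.02,0.137,0],[-0.006,0.138,0],[0.006,0.138,0],[0.018,0.137,0],[0.03,0.135,0],[0.042,0.13,0]],"gripper":[-1,-1,-1,-1,-1,-1,-1,-1,-1,-1]}'
python3 -m inch '{"angular":[[0,0,1],[0,0,1],[0,0,0.44],[0,0,0]],"travel":[[0.054,0.127,0],[0.065,0.12,0],[0,0,0],[0,0,0]],"gripper":[-1,-1,-1,-1]}'
python3 - <<'E'
from h import *
s=ctrl.sense();Rm=R.from_quat(s['tool_rot']).as_matrix();t=s['tcp_pos'];print(t,Rm.round(4).tolist(),s['joint_positions'].round(2),s['grip_force'])
w=grab('wrist','w5');g=cv2.cvtColor(w['frame'],cv2.COLOR_RGB2GRAY);h=hsv(w).astype(int)
for x in(.08,.1,.12):
  print('exp rim outer',[np.round(proj(w,t+Rm@np.array([x,y,t[2]-.045])),1) for y in(-.063,.063)])
for v in range(100,270,12):
    r=np.flatnonzero((h[v,:,2]<95)&(h[v,:,1]<140)); gg=np.split(r,np.flatnonzero(np.diff(r)>2)+1); print(v,[(int(x[0]),int(x[-1])) for x in gg if len(x)>3])
E
```

```text
time: 11.05
tcp_pos: [0.5346, 0.1822, 0.2094]
tool_rot: [0.918, 0.396, 0.0, 0.0]
force: [-0.3, 0.1, -1.6]
opening: 0.0178
grip_force: 39.9
time: 12.3
tcp_pos: [0.6252, -0.078, 0.2093]
tool_rot: [1.0, -0.029, 0.0, -0.0]
force: [0.3, 0.2, -1.1]
opening: 0.0178
grip_force: 39.9
time: 12.8
tcp_pos: [0.6435, -0.1271, 0.209]
tool_rot: [0.991, -0.132, -0.0, -0.0]
force: [0.7, -0.2, -1.7]
opening: 0.018
grip_force: 39.9
[ 0.64347533 -0.12708882  0.20897767] [[0.965, -0.2623, -0.0008], [-0.2623, -0.965, 0.0011], [-0.001, -0.0009, -1.0]] [-0.15  0.67  0.54  1.48 -0.36  1.1  -1.37] 39.94818985462189
exp rim outer [array([248.8, 121.8]), array([401.9, 121.8])]
exp rim outer [array([247.6,  96.2]), array([403. ,  96.2])]
exp rim outer [array([246.5,  69.8]), array([404.2,  69.8])]
100 [(169, 176)]
112 [(169, 176)]
124 [(169, 176)]
136 [(169, 175)]
148 [(169, 175), (261, 423)]
160 [(169, 175), (261, 326), (337, 423)]
172 [(169, 175), (261, 299), (349, 422)]
184 [(168, 175), (262, 298), (350, 421)]
196 [(168, 175), (262, 298), (350, 420)]
208 [(263, 299), (349, 420)]
220 [(263, 299), (349, 419)]
232 [(263, 299), (349, 418)]
244 [(264, 299), (349, 417)]
256 [(264, 300), (349, 417)]
268 [(265, 300), (349, 416)]
```

```bash
python3 - <<'E'
from h import *
h=cv2.cvtColor(cv2.imread('pics/w5.png'),cv2.COLOR_BGR2HSV)
def cl(p):
    p=p.astype(int)
    if p[1]<75: return 'w' if p[2]>150 else 'g' if p[2]>85 else 'K' if p[2]<45 else 'k'
    if 100<p[0]<128 and p[1]>90: return 'B'
    if p[0]<28: return 'd' if p[2]<120 else 'o' if p[0]>8 else 'R'
    if p[0]<36: return 'Y'
    return '?'
for v in range(110,300,6): print(v,''.join(cl(p) for p in h[v,200:470:2]))
print(h[190,250:275].tolist());print(h[190,410:430].tolist())
E
```

```text
110 oooooooooooooooooooooooooooooooooooooooooooooooooooooooooooooooooooooooooooooooooooooooooooooooooooooooooooooooowwwwwwwwwoooooooooooooo
116 oooooooooooooooooooooooooooooooooooooooooooooooooooooooooooooooooooooooooooooooooooooooooooooooooooooooooowwwwwwwwwwwwwwwwwwwwwoooooooo
122 oooooooooooooooooooooooooooooooooooooooooooooooooooooooooooooooooooooooooooooooooooooooooooooooooooooooooowwwwwwwwwwwwwwwwwwwwwoooooooo
128 oooooooooooooooooooooooooooooooooooooooooooooooooooooooooooooooooooooooooooooooooooooooooooooooooooooooooowwwwwwwooowooowwwwwwwoooooooo
134 ooooooooooooooooooooooooooooooooooooooooooooooooooooooooooooooooooooooooooooooooooooooooooooooooooooooooogwwwwwoooooooooowwwwwooooooooo
140 oooooooooooooooooooooooooooooodkkkkkkkkkkkkkkkkkkkkkkkkkkkkkkkkkkkkkkkkkkkkkkkkkkkkkkkkkkkkkkkkkkkkkkkkkkkkkgggddooooooogwwwwwooooooooo
146 oooooooooooooooooooooooooooooodkkkkkkKKKkkKKkkkkkkkkkkkkkkkkkkkkkkkkkkkkkkkkkkkkkkkkkkkkkkkkkkkkkkkkkkKKKKkkkkkkgoooooooowwwwoooooooooo
152 oooooooooooooooooooooooooooooodkkkkkkKKKkkkkkkkkkkkkkkkkkkkkkkkkkkkkkkkkkkkkkkkkkkkkkkkkkkkkkkkKKKKKKKKKKKkkkkkkdooo
[... 3338 characters left out ...]
ggggggggggggggooooooooooooooooooooooooooo
[[14, 167, 173], [14, 167, 173], [13, 166, 175], [13, 168, 175], [14, 167, 176], [13, 169, 178], [13, 168, 179], [13, 168, 179], [14, 169, 181], [14, 170, 181], [14, 166, 171], [12, 137, 128], [9, 64, 84], [173, 15, 67], [165, 8, 66], [165, 8, 66], [150, 4, 65], [0, 4, 66], [0, 0, 66], [120, 4, 66], [150, 4, 66], [120, 8, 67], [0, 0, 66], [0, 0, 61], [0, 0, 46]]
[[135, 9, 54], [135, 9, 59], [120, 4, 61], [120, 4, 62], [150, 4, 66], [120, 4, 69], [120, 4, 65], [135, 8, 62], [120, 4, 60], [0, 0, 61], [150, 4, 61], [8, 39, 72], [12, 124, 125], [13, 162, 192], [13, 168, 217], [14, 169, 220], [14, 168, 221], [14, 168, 221], [14, 169, 222], [14, 169, 222]]
```

```bash
python3 - <<'E'
from h import *
s=ctrl.sense();Rm=R.from_quat(s['tool_rot']).as_matrix();t=s['tcp_pos'];w=grab('wrist')
L=lambda p,z=.045:(Rm.T@(onz(w,*p,z)-t)).round(4)
for z in(.045,.05,.055,.06):print(z,[L(p,z)[:2].tolist() for p in((261.5,152),(423,152),(264.5,260),(416.5,260),(262,138),(422,142))])
e=np.array([.965,-.262]);n=np.array([.262,.965])
print(((t[:2]-[.5654,-.1158])@e).round(4),((t[:2]-[.5654,-.1158])@n).round(4),'bar lat',L((324.3,200),t[2]+.0385))
# side view triangulation of near tray corner heights
E
```

```text
0.045 [[0.0557, -0.0534], [0.0557, 0.0818], [-0.0391, -0.0544], [-0.039, 0.0816], [0.0671, -0.0526], [0.0638, 0.0805]]
0.05 [[0.0559, -0.0527], [0.0559, 0.0807], [-0.0375, -0.0536], [-0.0375, 0.0805], [0.0672, -0.0519], [0.064, 0.0794]]
0.055 [[0.0562, -0.052], [0.0562, 0.0796], [-0.0359, -0.0529], [-0.0359, 0.0794], [0.0673, -0.0512], [0.0642, 0.0783]]
0.06 [[0.0565, -0.0513], [0.0565, 0.0784], [-0.0344, -0.0522], [-0.0343, 0.0782], [0.0674, -0.0504], [0.0643, 0.0772]]
0.0781 0.0102 bar lat [ 0.0486 -0.0006 -0.0385]
```

```bash
python3 -m inch '{"angular":[[0,0,0],[0,0,0],[0,0,0],[0,0,0],[0,0,0],[0,0,0]],"travel":[[0.15,0.0325,0],[0.15,0.03,0.1],[0.065,0,0.15],[0,0,0.15],[0,0,0.1],[0,0,0]],"gripper":[-1,-1,-1,-1,-1,-1]}'
cat > rim.py <<'E'
from h import *
s=ctrl.sense();Rm=R.from_quat(s['tool_rot']).as_matrix();t=s['tcp_pos'];w=grab('wrist');h=hsv(w).astype(int)
e=np.array([.965,-.262]);n=np.array([.262,.965]);print('t',t,'along',((t[:2]-[.5654,-.1158])@e).round(4),'lat',((t[:2]-[.5654,-.1158])@n).round(4))
L=lambda p,z=.045:(Rm.T@(onz(w,*p,z)-t)).round(4)
for v in range(170,330,8):
    k=(h[v,:,2]<95)&(h[v,:,1]<140);k[:190]=0;k[480:]=0;r=np.flatnonzero(k)
    if len(r)>20:print(v,r[0],r[-1],L((r[0],v))[:2],L((r[-1],v))[:2],'mid',((L((r[0],v))+L((r[-1],v)))/2)[1].round(4))
b=(h[...,0]>105)&(h[...,0]<125)&(h[...,1]>90);r=np.flatnonzero(b[200,280:370])+280;print('bar',r[0],r[-1],L(((r[0]+r[-1])/2,200),t[2]+.05))
E
python3 rim.py
```

```text
time: 13.65
tcp_pos: [0.7096, -0.1577, 0.1078]
tool_rot: [0.991, -0.132, -0.002, -0.0]
force: [-1.0, -0.8, -0.8]
opening: 0.0176
grip_force: 39.9
t [ 0.70962233 -0.15770453  0.1078286 ] along 0.1502 lat -0.0027
242 242 414 [ 0.0047 -0.0534] [0.0047 0.0566] mid 0.0016
250 237 419 [-0.0006 -0.0569] [-0.0006  0.0601] mid 0.0016
258 222 434 [-0.006  -0.0668] [-0.006   0.0701] mid 0.0016
266 223 433 [-0.0115 -0.0665] [-0.0115  0.0698] mid 0.0016
274 223 433 [-0.017  -0.0669] [-0.0169  0.0702] mid 0.0016
282 224 432 [-0.0225 -0.0666] [-0.0225  0.0699] mid 0.0016
290 224 432 [-0.0281 -0.0669] [-0.0281  0.0703] mid 0.0017
298 225 431 [-0.0338 -0.0666] [-0.0338  0.07  ] mid 0.0017
306 225 430 [-0.0395 -0.0669] [-0.0395  0.0697] mid 0.0014
bar 300 347 [ 0.0504 -0.0009 -0.0502]
```

```bash
python3 -m inch '{"angular":[[0,0,0],[0,0,0],[0,0,0],[0,0,0],[0,0,0],[0,0,0]],"travel":[[0,0.005,0.025],[0,0,0.04],[0,0,0.04],[0,0,0.04],[0,0,0.04],[0,0,0]],"gripper":[-1,-1,-1,-1,-1,-1]}'
```

```text
time: 14.45
tcp_pos: [0.7098, -0.1598, 0.0712]
tool_rot: [0.991, -0.132, -0.001, -0.0]
force: [-0.1, 0.3, -1.0]
opening: 0.018
grip_force: 39.9
```

```bash
python3 -m inch '{"angular":[[0,0,0],[0,0,0],[0,0,0],[0,0,0],[0,0,0]],"travel":[[0,0,0.025],[0,0,0.025],[0,0,0.02],[0,0,0.01],[0,0,0]],"gripper":[-1,-1,-1,-1,-1]}'
```

```text
time: 15.08
tcp_pos: [0.7104, -0.1599, 0.0562]
tool_rot: [0.991, -0.132, -0.0, -0.0]
force: [-0.9, -0.1, -1.7]
opening: 0.0178
grip_force: 39.9
```

```bash
python3 -m inch '{"angular":[[0,0,0],[0,0,0],[0,0,0]],"travel":[[0,0,0.01],[0,0,0.01],[0,0,0]],"gripper":[-1,-1,-1]}';python3 -m inch '{"angular":[[0,0,0],[0,0,0]],"travel":[[0,0,0.005],[0,0,0]],"gripper":[-1,-1]}'
```

```text
time: 15.45
tcp_pos: [0.7103, -0.1599, 0.0521]
tool_rot: [0.991, -0.132, -0.0, -0.0]
force: [0.4, -0.0, -2.2]
opening: 0.0179
grip_force: 39.9
time: 15.7
tcp_pos: [0.7107, -0.16, 0.0517]
tool_rot: [0.991, -0.132, 0.0, -0.0]
force: [0.1, -0.3, 0.9]
opening: 0.0183
grip_force: 39.9
```

```bash
python3 -m inch '{"angular":[[0,0,0],[0,0,0],[0,0,0],[0,0,0],[0,0,0],[0,0,0],[0,0,0],[0,0,0]],"travel":[[-0.04,0,0],[-0.07,0,0],[-0.07,0,0],[-0.07,0,0],[-0.07,0,0],[-0.07,0,0],[-0.06,0,0],[-0.03,0,0]],"gripper":[-1,-1,-1,-1,-1,-1,-1,-1]}'; python3 - <<'E'
from h import *
s=ctrl.sense();t=s['tcp_pos'];Rm=R.from_quat(s['tool_rot']).as_matrix();c=grab('scene');d=grab('side')
e=np.array([.965,-.262]);n=np.array([.262,.965]);o=np.array([.5654,-.1158]);print('lip along',((t[:2]-o)@e-.125).round(4),'lat',((t[:2]-o)@n).round(4))
for f,r in((c,(205,330,230,375)),(d,(320,450,250,315))):
    h=hsv(f).astype(int);m=(h[...,0]>18)&(h[...,0]<34)&(h[...,1]>110)&(h[...,2]>70);z=np.zeros_like(m);z[r[2]:r[3],r[0]:r[1]]=m[r[2]:r[3],r[0]:r[1]]
    for a,q,_ in blobs(z,8):
        p=onz(f,*q,.02)[:2]-o;print(a,q.round(1),'along',(p@e).round(3),'lat',(p@n).round(3))
E
```

```text
time: 16.7
tcp_pos: [0.6175, -0.1347, 0.0517]
tool_rot: [0.991, -0.132, 0.0, 0.0]
force: [0.9, -0.4, -0.2]
opening: 0.0179
grip_force: 39.9
lip along -0.0698 lat -0.0046
270 [350.7 285.6] along -0.083 lat 0.013
```

```bash
python3 -m inch '{"angular":[[0,0,0],[0,0,0],[0,0,0],[0,0,0],[0,0,0]],"travel":[[-0.03,0,0],[-0.03,0,0],[-0.03,0,0],[-0.03,0,0],[-0.03,0,0]],"gripper":[-1,-1,-1,-1,-1]}'
```

```text
time: 17.42
tcp_pos: [0.5892, -0.1271, 0.0516]
tool_rot: [0.991, -0.132, 0.001, 0.0]
force: [2.7, -1.2, 2.6]
opening: 0.0175
grip_force: 39.9
```

```bash
python3 -m inch '{"angular":[[0,0,0],[0,0,0],[0,0,0]],"travel":[[-0.02,0,0],[-0.02,0,0],[0,0,0]],"gripper":[-1,-1,-1]}'
```

```text
time: 17.8
tcp_pos: [0.5809, -0.1248, 0.0517]
tool_rot: [0.991, -0.132, -0.0, -0.0]
force: [1.5, -0.9, 6.2]
opening: 0.0179
grip_force: 39.9
```

```bash
python3 -m inch '{"angular":[[0,0,0],[0,0,0],[0,0,0]],"travel":[[-0.015,0,0],[-0.01,0,0],[0,0,0]],"gripper":[-1,-1,-1]}'; python3 -m inch '{"angular":[[0,0,0],[0,0,0]],"travel":[[-0.01,0,0],[0,0,0]],"gripper":[-1,-1]}'
```

```text
time: 18.18
tcp_pos: [0.5765, -0.1236, 0.0517]
tool_rot: [0.991, -0.132, 0.0, -0.0]
force: [3.7, -1.1, 5.4]
opening: 0.0177
grip_force: 39.9
time: 18.42
tcp_pos: [0.5748, -0.1232, 0.0517]
tool_rot: [0.991, -0.132, 0.001, 0.0]
force: [4.0, -1.3, 5.8]
opening: 0.0177
grip_force: 40.0
```

```bash
python3 -m inch '{"angular":[[0,0,0],[0,0,0]],"travel":[[-0.01,0,0],[0,0,0]],"gripper":[-1,-1]}'; python3 -m inch '{"angular":[[0,0,0],[0,0,0]],"travel":[[-0.01,0,0],[0,0,0]],"gripper":[-1,-1]}'
```

```text
time: 18.68
tcp_pos: [0.5743, -0.1236, 0.052]
tool_rot: [0.991, -0.133, 0.002, 0.001]
force: [5.9, -2.7, 3.7]
opening: 0.0177
grip_force: 40.0
time: 18.92
tcp_pos: [0.5739, -0.1237, 0.0525]
tool_rot: [0.991, -0.133, 0.004, 0.001]
force: [7.8, -2.4, 5.5]
opening: 0.0178
grip_force: 40.0
```

```bash
python3 -m inch '{"angular":[[0,0,0],[0,-0.5,0],[0,-1,0],[0,-1,0],[0,-1,0],[0,-0.5,0],[0,0,0],[0,0,0]],"travel":[[0.01,0,0],[0.012,0,-0.005],[0.02,0,-0.01],[0.02,0,-0.01],[0.02,0,-0.01],[0.01,0,-0.01],[0,0,0],[0,0,0]],"gripper":[-1,-1,-1,-1,-1,-1,-1,-1]}'
cat > kn.py <<'E'
from h import *
s=ctrl.sense();t=s['tcp_pos'];Rm=R.from_quat(s['tool_rot']).as_matrix();c=grab('scene');d=grab('side');w=grab('wrist')
e=np.array([.965,-.262]);n=np.array([.262,.965]);o=np.array([.5654,-.1158])
lip=t+Rm@[-.125,0,.0467];print('lip',lip.round(4),'along',((lip[:2]-o)@e).round(4),'pitch',np.degrees(np.arcsin(-Rm[2,0])).round(1),'F',s['force'].round(1))
for nm,f in(('scene',c),('side',d),('wrist',w)):
    h=hsv(f).astype(int);m=(h[...,0]>18)&(h[...,0]<34)&(h[...,1]>110)&(h[...,2]>70)
    for a,q,b in blobs(m,8):
        x,y,ww,hh=cv2.boundingRect(b)
        if nm=='wrist' or 200<q[0]<470 and 200<q[1]<380: print(nm,a,q.round(1),(x,y,ww,hh))
print('pan ctr px',[np.round(proj(f,t+Rm@[-.075,0,.03])) for f in(c,d,w)])
E
python3 kn.py
```

```text
time: 19.92
tcp_pos: [0.5875, -0.1265, 0.0573]
tool_rot: [0.976, -0.131, -0.174, -0.023]
force: [-0.2, -0.1, -2.5]
opening: 0.0177
grip_force: 40.0
lip [ 0.4588 -0.0915  0.0566] along -0.1093 pitch 20.2 F [-0.2 -0.1 -2.5]
side 11 [260. 205.] (255, 205, 11, 1)
side 98 [387.1 218.9] (380, 214, 17, 10)
side 18 [409.1 222.5] (405, 217, 10, 13)
side 15 [402.3 223.3] (400, 222, 6, 5)
side 10 [423.3 227.4] (421, 226, 5, 4)
side 17 [408.4 231.6] (406, 229, 6, 7)
side 282 [369.8 275.2] (358, 267, 25, 19)
wrist 49 [153.4   0.9] (144, 0, 20, 4)
wrist 2556 [561.1  32.6] (522, 2, 105, 64)
wrist 26034 [560.3 201.5] (458, 11, 182, 376)
wrist 59 [143.3 200.3] (127, 198, 33, 5)
wrist 9382 [135.  265.7] (75, 213, 123, 114)
wrist 20 [467.2 280.6] (460, 279, 16, 4)
wrist 80 [181.9 314.7] (163, 311, 38, 9)
wrist 518 [250.6 329.8] (238, 320, 28, 24)
wrist 642 [151.7 334.9] (130, 325, 45, 22)
wrist 226 [396.8 335.4] (388, 326, 21, 17)
wrist 102 [151.1 352.1] (145, 347, 15, 14)
wrist 824 [267.8 413.8] (262, 368, 15, 89)
wrist 835 [381.8 413.7] (373, 368, 16, 89)
wrist 533 [119.8 451.9] (107, 435, 24, 37)
wrist 4891 [575.9 458. ] (518, 435, 122, 45)
wrist 246 [306.9 450.8] (287, 447, 43, 10)
wrist 385 [310.6 459.9] (286, 454, 53, 14)
wrist 567 [312.7 471.1] (285, 463, 57, 17)
wrist 61 [330.8 477.1] (316, 475, 28, 5)
wrist 288 [444.2 478.5] (375, 477, 142, 3)
pan ctr px [array([266., 271.]), array([362., 277.]), array([326., 380.])]
```

```bash
python3 -m inch '{"angular":[[0,0,0],[0,0,0],[0,0,0],[0,0,0],[0,0,0],[0,0,0]],"travel":[[-0.02,0,-0.05],[-0.034,0,-0.095],[-0.034,0,-0.095],[-0.034,0,-0.095],[-0.034,0,-0.095],[0,0,0]],"gripper":[-1,-1,-1,-1,-1,-1]}'
python3 - <<'E'
from h import *
s=ctrl.sense();t=s['tcp_pos'];Rm=R.from_quat(s['tool_rot']).as_matrix();print(t)
N=6;tgt=np.array([.6284,-.347,.157]);D=(tgt-t)/.2/N;yaw=np.degrees(np.arctan2(Rm[1,0],Rm[0,0]));dy=(7-yaw)/N
print(yaw)
for i in range(N):
    print((Rm.T@D).round(3),(Rm.T@[0,0,dy/5]).round(3)); Rm=R.from_euler('z',dy,degrees=True).as_matrix()@Rm
E
python3 kn.py | head -9
```

```text
time: 20.82
tcp_pos: [0.5907, -0.1277, 0.1516]
tool_rot: [0.976, -0.13, -0.17, -0.023]
force: [0.1, -0.4, -1.8]
opening: 0.0178
grip_force: 40.0
[ 0.59073371 -0.1277183   0.15161782]
-15.19856384304058
[ 0.072  0.168 -0.031] [-0.25  -0.    -0.696]
[ 0.062  0.173 -0.027] [-0.25  -0.    -0.696]
[ 0.051  0.177 -0.023] [-0.25  -0.    -0.696]
[ 0.04   0.18  -0.019] [-0.25  -0.    -0.696]
[ 0.029  0.183 -0.015] [-0.25  -0.    -0.696]
[ 0.018  0.184 -0.011] [-0.25  -0.    -0.696]
lip [ 0.462  -0.0927  0.15  ] along -0.1059 pitch 19.8 F [ 0.1 -0.4 -1.8]
scene 25 [265.3 261.6] (262, 260, 8, 4)
side 11 [260. 205.] (255, 205, 11, 1)
side 157 [390.  217.2] (380, 210, 21, 14)
side 279 [371.2 244.5] (359, 236, 26, 18)
side 12 [266.5 241. ] (261, 241, 12, 1)
wrist 1565 [179.   20.2] (151, 0, 52, 55)
wrist 129 [489.2   3.2] (480, 0, 25, 10)
wrist 16059 [568.3  92.5] (429, 0, 211, 180)
```

```bash
python3 -m inch '{"angular":[[-0.12,0,-0.35],[-0.25,0,-0.7],[-0.25,0,-0.7],[-0.25,0,-0.7],[-0.25,0,-0.7],[-0.25,0,-0.7],[-0.12,0,-0.35],[0,0,0],[0,0,0]],"travel":[[0.036,0.084,-0.015],[0.065,0.172,-0.027],[0.055,0.176,-0.024],[0.045,0.18,-0.02],[0.034,0.182,-0.017],[0.023,0.183,-0.013],[0.009,0.092,-0.005],[0,0,0],[0,0,0]],"gripper":[-1,-1,-1,-1,-1,-1,-1,-1,-1]}'; python3 - <<'E'
from h import *
s=ctrl.sense();t=s['tcp_pos'];Rm=R.from_quat(s['tool_rot']).as_matrix();lip=t+Rm@[-.125,0,.0467]
print(t,lip.round(4),'yaw',np.degrees(np.arctan2(Rm[1,0],Rm[0,0])).round(1),'pitch',np.degrees(np.arcsin(-Rm[2,0])).round(1))
b=np.array([.4612,-.3673]);print('lip in bin',R.from_euler('z',-6.7,degrees=True).apply([*(lip[:2]-b),0]).round(4))
c=grab('scene');d=grab('side')
for nm,f in(('scene',c),('side',d)):
    h=hsv(f).astype(int);m=(h[...,0]>18)&(h[...,0]<34)&(h[...,1]>110)&(h[...,2]>70)
    print(nm,[(a,q.round(1).tolist()) for a,q,bb in blobs(m,15) if 90<q[0]<450 and 200<q[1]<380])
# plan: pivot about lip from pitch p0 to -45, lip moving to target z .085
th=-np.radians(5);p=np.array([-.125,0,.0467])
for k,dp in((1,5),):
    Q=R.from_rotvec([0,np.radians(5),0]).as_matrix(); print('comp travel/row for lip-fixed pivot (tool, units)',((p-Q@p)/.2).round(4))
E
```

```text
time: 22.1
tcp_pos: [0.6263, -0.3453, 0.1528]
tool_rot: [0.983, 0.061, -0.174, 0.008]
force: [0.1, 0.6, -2.2]
opening: 0.0175
grip_force: 40.0
[ 0.626278   -0.34527005  0.15275436] [ 0.4939 -0.3617  0.1516] yaw 7.2 pitch 20.0
lip in bin [0.0331 0.0017 0.    ]
scene [(np.int32(45), [141.8, 280.3])]
side [(np.int32(222), [393.9, 216.4]), (np.int32(469), [443.2, 291.4])]
comp travel/row for lip-fixed pivot (tool, units) [-0.0227  0.     -0.0536]
```

```bash
python3 -m inch '{"angular":[[0,1,0],[0,1,0],[0,1,0],[0,1,0],[0,0,0]],"travel":[[-0.01,0,-0.004],[-0.01,0,0.006],[-0.014,0,0.016],[-0.018,0,0.016],[0,0,0]],"gripper":[-1,-1,-1,-1,-1]}'; python3 -c "
from h import *
s=ctrl.sense();t=s['tcp_pos'];Rm=R.from_quat(s['tool_rot']).as_matrix();lip=t+Rm@[-.125,0,.0467]
print(lip.round(4),'pitch',np.degrees(np.arcsin(-Rm[2,0])).round(1))"
```

```text
time: 22.82
tcp_pos: [0.6127, -0.3485, 0.15]
tool_rot: [0.998, 0.06, -0.001, -0.002]
force: [0.4, -0.2, -3.1]
opening: 0.0179
grip_force: 40.0
[ 0.4886 -0.3634  0.1034] pitch 0.1
```

```bash
python3 -m inch '{"angular":[[0,0.6,0],[0,0.6,0],[0,0.6,0],[0,0.6,0],[0,0.6,0],[0,0.6,0],[0,0.6,0],[0,0.6,0],[0,0.6,0],[0,0.6,0]],"travel":[[-0.014,0,-0.017],[-0.014,0,-0.017],[-0.014,0,-0.017],[-0.014,0,-0.022],[-0.014,0,-0.022],[-0.014,0,-0.032],[-0.014,0,-0.032],[-0.014,0,-0.032],[-0.014,0,-0.032],[-0.014,0,-0.032]],"gripper":[-1,-1,-1,-1,-1,-1,-1,-1,-1,-1]}'; python3 -m inch '{"angular":[[0,0.8,0],[0,0.8,0],[0,0.8,0],[0,0,0],[0,0,0],[0,0,0]],"travel":[[-0.018,0,-0.043],[-0.018,0,-0.043],[-0.018,0,-0.043],[0,0,0],[0,0,0],[0,0,0]],"gripper":[-1,-1,-1,-1,-1,-1]}'; python3 -c "
from h import *
s=ctrl.sense();t=s['tcp_pos'];Rm=R.from_quat(s['tool_rot']).as_matrix();lip=t+Rm@[-.125,0,.0467]
print(lip.round(4),'pitch',np.degrees(np.arcsin(-Rm[2,0])).round(1))
for nm in('scene','side'):
    f=grab(nm,'d_'+nm);h=hsv(f).astype(int);m=(h[...,0]>18)&(h[...,0]<34)&(h[...,1]>110)&(h[...,2]>70)
    print(nm,[(a,q.round(1).tolist(),onz(f,*q,.018)[:2].round(3).tolist()) for a,q,bb in blobs(m,10) if 90<q[0]<470 and 200<q[1]<410])
"
```

```text
time: 24.08
tcp_pos: [0.5771, -0.3527, 0.1919]
tool_rot: [0.964, 0.061, 0.26, -0.018]
force: [0.4, 0.9, -2.3]
opening: 0.0175
grip_force: 40.0
time: 24.82
tcp_pos: [0.5544, -0.3548, 0.2071]
tool_rot: [0.932, 0.059, 0.358, -0.024]
force: [1.1, 0.7, -1.5]
opening: 0.0181
grip_force: 40.0
[ 0.4933 -0.3623  0.0887] pitch -42.1
scene [(np.int32(80), [172.3, 244.4], [0.38, -0.321]), (np.int32(58), [147.4, 246.1], [0.38, -0.377]), (np.int32(31), [116.0, 251.6], [0.39, -0.446]), (np.int32(95), [161.2, 274.1], [0.466, -0.338]), (np.int32(100), [147.7, 277.7], [0.473, -0.366]), (np.int32(758), [440.5, 402.6], [0.82, 0.199])]
side [(np.int32(11), [260.0, 205.0], [0.452, 0.499]), (np.int32(14), [416.3, 238.2], [0.791, 0.038]), (np.int32(10), [431.0, 238.7], [0.829, 0.014]), (np.int32(12), [405.0, 251.8], [0.714, -0.01]), (np.int32(21), [423.4, 252.4], [0.759, -0.039]), (np.int32(14), [421.1, 261.4], [0.724, -0.075]), (np.int32(262), [405.5, 353.0], [0.47, -0.353])]
```

Scene masks show five yellow blobs inside the bin and none in the tray. I'll raise and level the scoop, then confirm with a picture.

```bash
python3 -m inch '{"angular":[[0,0,0],[0,0,0],[0,-1,0],[0,-1,0],[0,-1,0],[0,-1,0],[0,-1,0],[0,-1,0],[0,-1,0],[0,-1,0]],"travel":[[0.067,0,-0.074],[0.067,0,-0.074],[0.05,0,-0.05],[0,0,0],[0,0,0],[0,0,0],[0,0,0],[0,0,0],[0,0,0],[0,0,0]],"gripper":[-1,-1,-1,-1,-1,-1,-1,-1,-1,-1]}'
python3 - <<'E'
from h import *
s=ctrl.sense();t=s['tcp_pos'];Rm=R.from_quat(s['tool_rot']).as_matrix();th0=np.degrees(np.arctan2(Rm[1,0],Rm[0,0]))
print(t,th0,'pitch',np.degrees(np.arcsin(-Rm[2,0])).round(1),'roll',Rm[2,1].round(3))
N=20;D=(np.array([.4482,.4463])-t[:2])/.2/N;st=(97-th0)/N
print('turn',st/5)
for i in range(N):
    a=np.radians(th0+i*st);print(i,(D@[np.cos(a),np.sin(a)]).round(3),(D@[np.sin(a),-np.cos(a)]).round(3))
E
```

```text
time: 26.18
tcp_pos: [0.5541, -0.3545, 0.2613]
tool_rot: [0.998, 0.063, 0.016, -0.002]
force: [0.1, -1.2, -1.6]
opening: 0.0178
grip_force: 40.0
[ 0.55412216 -0.35450359  0.2613285 ] 7.208784203043796 pitch -1.9 roll -0.002
turn 0.897912157969562
0 -0.001 -0.202
1 0.015 -0.201
2 0.03 -0.2
3 0.046 -0.197
4 0.061 -0.192
5 0.076 -0.187
6 0.09 -0.181
7 0.104 -0.173
8 0.118 -0.164
9 0.13 -0.155
10 0.142 -0.144
11 0.153 -0.132
12 0.162 -0.12
13 0.171 -0.107
14 0.179 -0.093
15 0.186 -0.079
16 0.192 -0.064
17 0.196 -0.049
18 0.199 -0.033
19 0.201 -0.018
```

```bash
python3 -m inch '{"angular":[[0,-0.37,-0.9],[0,0,-0.9],[0,0,-0.9],[0,0,-0.9],[0,0,-0.9],[0,0,-0.9],[0,0,-0.9],[0,0,-0.9],[0,0,-0.9],[0,0,-0.9]],"travel":[[0,-0.2,0],[0.015,-0.2,0],[0.03,-0.2,0],[0.046,-0.197,0],[0.06,-0.192,0],[0.076,-0.187,0],[0.09,-0.18,0],[0.104,-0.173,0],[0.118,-0.164,0],[0.13,-0.155,0]],"gripper":[-1,-1,-1,-1,-1,-1,-1,-1,-1,-1]}'
python3 -m inch '{"angular":[[0,0,-0.9],[0,0,-0.9],[0,0,-0.9],[0,0,-0.9],[0,0,-0.9],[0,0,-0.9],[0,0,-0.9],[0,0,-0.9],[0,0,-0.9],[0,0,-0.86]],"travel":[[0.142,-0.144,0],[0.153,-0.132,0],[0.162,-0.12,0],[0.17,-0.107,0],[0.18,-0.093,0],[0.186,-0.08,0],[0.192,-0.064,0],[0.196,-0.05,0],[0.2,-0.033,0],[0.2,-0.018,0]],"gripper":[-1,-1,-1,-1,-1,-1,-1,-1,-1,-1]}'
python3 - <<'E'
from h import *
f=grab('scene');s=ctrl.sense();print(s['tcp_pos'],R.from_quat(s['tool_rot']).as_matrix().round(3).tolist())
cv2.imwrite('pics/chk.png',cv2.cvtColor(cv2.resize(f['frame'][205:385,80:320],None,fx=3.3,fy=3.3,interpolation=2),cv2.COLOR_RGB2BGR))
E
```

```text
time: 27.42
tcp_pos: [0.5003, 0.0462, 0.2619]
tool_rot: [0.897, 0.441, 0.002, -0.0]
force: [1.3, -0.5, -1.3]
opening: 0.0176
grip_force: 40.0
time: 28.68
tcp_pos: [0.4456, 0.4463, 0.2624]
tool_rot: [0.662, 0.75, 0.002, 0.001]
force: [1.0, 1.3, -1.5]
opening: 0.0179
grip_force: 40.0
[0.44254172 0.45339144 0.26221582] [[-0.132, 0.991, 0.001], [0.991, 0.132, 0.009], [0.008, 0.002, -1.0]]
```

View pics/chk.png

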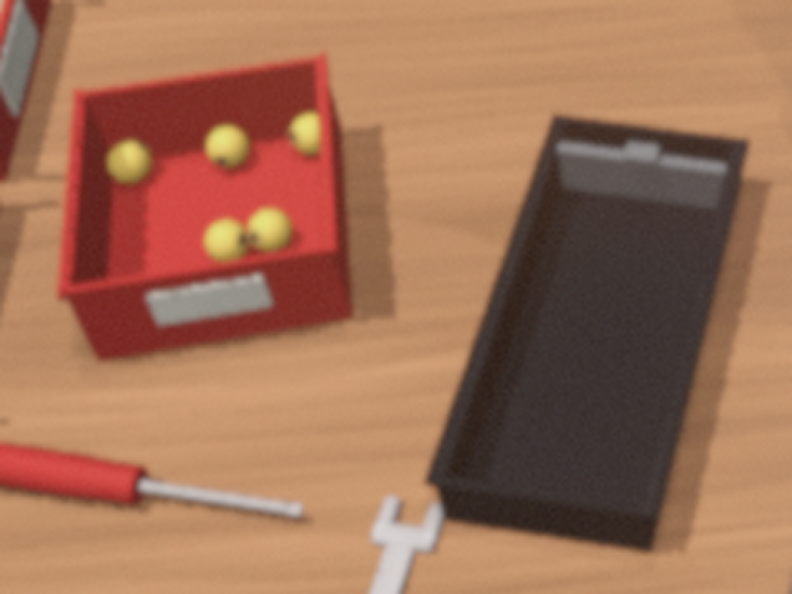

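The picture shows all five knobs in the red bin, at about (129,160), (227,145), (308,132), (226,240) and (268,229) in the crop, and an empty tray. Next I'll set the scoop down.

```bash
python3 -m inch '{"angular":[[0,0,0],[0,0,0],[0,0,0],[0,0,0],[0,0,0],[0,0,0],[0,0,0],[0,0,0],[0,0,0]],"travel":[[-0.01,0.04,0.1],[0,0,0.2],[0,0,0.2],[0,0,0.2],[0,0,0.15],[0,0,0.1],[0,0,0.06],[0,0,0.02],[0,0,0]],"gripper":[-1,-1,-1,-1,-1,-1,-1,-1,-1]}'
```

```text
time: 29.85
tcp_pos: [0.4562, 0.4432, 0.0563]
tool_rot: [0.663, 0.748, 0.002, 0.001]
force: [-0.4, 0.9, 0.0]
opening: 0.0176
grip_force: 40.0
```

```bash
python3 -m inch '{"angular":[[0,0,0],[0,0,0],[0,0,0],[0,0,0]],"travel":[[0,0,0.015],[0,0,0.01],[0,0,0.005],[0,0,0]],"gripper":[-1,-1,-1,-1]}'; python3 -m inch '{"angular":[[0,0,0],[0,0,0]],"travel":[[0,0,0.005],[0,0,0]],"gripper":[-1,-1]}'
```

```text
time: 30.35
tcp_pos: [0.4564, 0.444, 0.0506]
tool_rot: [0.663, 0.748, 0.003, 0.0]
force: [0.8, 2.8, 5.0]
opening: 0.0181
grip_force: 40.0
time: 30.6
tcp_pos: [0.4563, 0.4438, 0.0497]
tool_rot: [0.663, 0.748, 0.003, 0.0]
force: [0.8, 2.8, 7.1]
opening: 0.0176
grip_force: 40.0
```

On the mat. Now release slowly and rise straight up.

```bash
python3 -m inch '{"angular":[[0,0,0],[0,0,0],[0,0,0],[0,0,0],[0,0,0],[0,0,0],[0,0,0],[0,0,0],[0,0,0],[0,0,0]],"travel":[[0,0,-0.003],[0,0,0],[0,0,0],[0,0,0],[0,0,0],[0,0,-0.1],[0,0,-0.2],[0,0,-0.25],[0,0,-0.25],[0,0,0]],"gripper":[-0.3,-0.1,-0.1,-0.1,-0.1,-0.1,-0.1,-0.1,-0.1,-0.1]}'
python3 -m inch '{"angular":[[0,0,0],[0,0,0],[0,0,0],[0,0,0]],"travel":[[0,0,0],[0,0,0],[0,0,0],[0,0,0]],"gripper":[-0.1,-0.1,-0.1,-0.1]}'
python3 - <<'E'
from h import *
w=grab('wrist','end');d=grab('side');h=hsv(w).astype(int)
for a,q,b in blobs((h[...,0]>105)&(h[...,0]<125)&(h[...,1]>90)&(h[...,2]>40),500):
    print(a,q.round(1),cv2.boxPoints(cv2.minAreaRect(cv2.findNonZero(b))).round().astype(int).tolist())
h=hsv(d).astype(int);m=(h[...,0]>105)&(h[...,0]<125)&(h[...,1]>90)
bd=[q for a,q,b in blobs(m,60) if 240<q[0]<290];print(bd,[tri(ray(w,*q),ray(d,*bd[0])) for a,q,b in blobs((hsv(w)[...,0]>105)&(hsv(w)[...,0]<125)&(hsv(w)[...,1]>90),1500) if q[1]<330] if bd else '')
hw=hsv(w).astype(int);pan=(hw[...,1]<50)&(hw[...,2]>75)
for v in range(200,345,8):
    r=np.flatnonzero(pan[v,220:430])+220
    if len(r):print(v,r[0],r[-1],onz(w,(r[0]+r[-1])/2,v,.003)[:2].round(3))
E
```

```text
time: 31.85
tcp_pos: [0.4573, 0.4454, 0.2142]
tool_rot: [0.663, 0.748, 0.006, 0.0]
force: [-1.0, -0.8, -0.4]
opening: 0.0422
grip_force: 0.0
time: 32.35
tcp_pos: [0.4552, 0.4427, 0.2088]
tool_rot: [0.663, 0.748, 0.001, 0.0]
force: [-0.8, -0.3, 0.5]
opening: 0.042
grip_force: 0.0
2641 [325.8 203.2] [[314, 144], [337, 144], [337, 262], [314, 262]]
1381 [ 17.9 371.1] [[0, 388], [0, 344], [50, 344], [50, 388]]
4070 [366.2 457.5] [[318, 434], [416, 434], [416, 479], [318, 479]]
[array([263.05172414, 190.44827586])] [array([0.45543025, 0.4618008 , 0.08807201])]
232 298 380 [0.473 0.421]
240 267 384 [0.461 0.411]
248 266 385 [0.462 0.403]
256 266 384 [0.463 0.395]
264 267 384 [0.464 0.387]
272 267 384 [0.465 0.378]
280 268 383 [0.466 0.37 ]
288 248 402 [0.467 0.361]
296 244 406 [0.468 0.353]
304 239 410 [0.468 0.344]
312 235 414 [0.469 0.335]
320 231 418 [0.47  0.326]
328 227 422 [0.472 0.317]
336 223 426 [0.473 0.308]
344 220 429 [0.474 0.299]
```

The scoop stands level on the mat, with its bar triangulated at z = 0.088 and its pan near (0.465, 0.37). The gripper is clear of it, so I'm handing in.

```bash
python3 -c "
from station import ctrl
print(ctrl.close_job())"
```

```text
the job is handed in; nothing more can be done
None
```

The job is handed in at about 32 s of the 64 s limit: all five knobs are in the red bin, the tray is empty, and the scoop stands level on the green mat, released. No verdict came back at hand-in.

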